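Fit the comb-jointed board and punch its nail start

TASK

Lower the loose comb-ended pine board onto the box frame so that its fingers go down between the frame's fingers and it lies fully home, flush, and let go of it. Then take the spring-loaded centre punch from its stand, set its point on the pencil cross on that board, and with the punch upright press it steadily down until its sprung nose is pushed well in (over 6 of its 10 mm), hold it for a moment and lift it straight off, without slamming it, letting the point slide or pressing it on the wood anywhere else. Put the punch back upright in its hole in the stand, leave the board in place, and do not disturb the other things on the bench.

Things in the scene. Friction and masses are not known exactly. Their poses are not given: they have to be found in the camera images.
- panel: Loose pine board 60 mm wide (x), 150 mm long (y), 12 mm thick, flat, pencilled face up, 60 g; origin at underside centre. Each 60 mm end is a comb: three fingers 14 mm long (12 mm wide at x = 0, 10 mm wide at x = -25 and +25 mm), and two open gaps 14 mm wide at x = -13 and +13 mm. Ends alike: it may go on either way round. Grip it across its width at mid-length.
- panel_mark (a point): The pencil cross, the nail spot on the board's top face: two dark lines crossing on the middle finger of one end, 69 mm from the board's centre along its +y (x = 0, z = 12 mm). One line runs along the board, one across its three fingers.
- frame: Fixed pine box frame 60 mm wide (x), 150 mm long (y), open long sides, on a plywood base 110 x 230 x 12 mm with cleats up to 28 mm; origin at underside centre. Two upright end boards 12 mm thick at y = -69 and +69 mm; each has a flat top edge 72 mm above the bench with two fingers on it at x = -13 and +13 mm, 11 mm wide (x), 12 mm thick (y), 12 mm tall, tips eased 2 mm.
- frame_seat (a point): Frame centre at the height of the end boards' flat top edges, 72 mm above the bench. The loose board's underside centre is here when it is fully down, the two long axes parallel; its top is then flush with the frame's finger tips, 84 mm up. Fingers clear the gaps by 1.5 mm each side, 2 mm lengthwise.
- punch: Steel spring-loaded centre punch, 134 mm long, 0.16 kg, standing point down in the stand. Origin on its axis at the underside of its shoulder flange (22 mm diameter, 6 mm thick), z up. Round barrel 18 mm in diameter from z = 6 to 66 mm (grip here), cap 21 mm in diameter to z = 84 mm. Below the shoulder a tapering nose housing, 9.5 mm in diameter, to z = -34 mm, then the sprung nose.
- punch_tip (a point): The point of the punch, at the end of its sprung nose: 50 mm below the shoulder with the nose out.
- punch_nose (a joint): How far the sprung nose is pushed into the punch, in m: 0 = fully out, 0.010 = stop. The spring pushes it out with about 5 N at 0, 12 N at 0.006 and 17 N at 0.010.
- stand: Fixed hardwood block 70 mm (x) by 130 mm (y) by 58 mm high with the punch hole in its centre, an empty small hole at y = +42 mm and a short nail set standing 26 mm above the top at y = -46 mm; origin at the centre of its underside, z up.
- stand_hole (a point): Mouth of the punch hole, at the centre of the stand's top face, 58 mm above the bench. The hole is 14 mm in diameter and goes right through; the punch's shoulder rests on the top face around it, so punch is at this point when it is home.
- hammer: Wood-handled hammer, 280 mm long, lying on the bench left of the work. Bystander.
- grooved_block: Pine strip 50 x 140 x 18 mm with three grooves across its top. Bystander.
- mdf_piece: Flat MDF piece 65 x 130 x 6 mm with three legs, lying near the robot. Bystander.
- nail_tin: Open round tin of nails, 68 mm in diameter, 45 mm high. Bystander.
Things that resemble listed ones, but are neither listed nor needed, are in the scene too. Leave any orange look-alike of the panel alone.

How it is judged:
By the outcome, as a careful person would: the job done as asked, in the order asked, and still so for the second after the job is handed in, with the robot touching nothing.
It also fails if it takes over 72 s, if anything falls off the work surface, if the arm or the gripper's body presses on something with over 40 N, if the wrist force passes 120 N, or if a joint passes its speed limit or range.

ROBOT

A 7-joint arm with a two-finger parallel gripper is mounted at the origin on the work surface. World frame = base frame: x ahead of the robot, y to its left, z up, the work surface at z = 0. Lengths are in m, angles in rad, forces in N, time in s.
With the tool pointing down it reaches from about 0.4 to 0.85 m from the base axis. Payload 4.5 kg.
Tool frame: the origin (TCP) lies midway between the tips of the shut fingers; the grasp point (between the pads) lies 19 mm behind it; z points along the fingers, y is the direction in which the jaws open and shut (so a half turn about z gives the same grasp; the last joint's range is limited). The gripper opens to 88 mm and grips with 3 to 60 N. Pads are 18 mm wide; open, the fingers measure 123 mm over their backs; the gripper's body (75 mm by 187 mm) begins 45 mm behind the grasp point.
Start: joints at [-1.131, 0.689, -0.195, 1.565, 0.157, 0.902, -0.215], TCP at [0.247, 0.574, 0.202] pointing down, gripper open.
Joint ranges: [-3.01, 3.01], [-0.46, 2.08], [-1.47, 1.51], [0.13, 2.56], [-1, 4.14], [0.04, 2.09], [-2.66, 2.66]. Speed limits (rad/s): [2.57, 2.57, 3.14, 3.14, 3.14, 3.14, 3.14].

INTERFACE

Orientations are given as a unit quaternion [x, y, z, w].
In Python, from plant import get_state, snapshot, finish_job, regions_of gives the robot as it stands.
- The arm moves only by the tool send_rows, never from a script. Its argument "series" is a list of rows, each an object of numbers: "grip": the opening, from 0 (shut) to 1 (fully open); "dx", "dy", "dz": the shift along the tool's x, y, z in mm; "turn": the turn about the tool's z in rad. A call has 1 to 20 rows; each row shifts and turns the commanded pose from where the row before left it, along the tool's axes as they then stand; what a row does not reach is not made up. A row lasts 1/10 s, in which the tool goes at most 50 mm and 8.59 degrees, less where a joint would pass 70% of its speed; a pose out of reach is approached as far as the arm can. A call is refused whole if a number of a shift passes 50 or a number of a turn 0.15, either way. A call with a gripper value outside its range is refused whole. The fingers move at their own pace and stop on an object; "force" is the grip in N (left out, the last holds). Time passes only in rows, so rows that do not move let the fingers close. It gives the time, the measured TCP pose, the force and the opening at its end, in the units of the state.
- get_state(): the state, without advancing time (a new reading comes with each control period).
- snapshot(name): name is "scene" or "top" or "wrist"; returns a dict with "img" (384x512x3 uint8, red, green, blue), "depth" (384x512 float32, m along the optical axis (not along the pixel's ray), 0 where there is no reading), "fov_y" (degrees; the focal length in pixels is half the picture's height over the tangent of half this angle, whatever the lens; pixels are square), "cx", "cy" (the principal point, pixels), "k1" (the pictures are not rectified: a ray, as slopes to the right and down, at radius r is drawn at 1 + k1 r^2 times it, then the intrinsics apply), "R" (3x3) and "t" (3): a world point X has camera coordinates R X + t. Camera axes: x right, y down, z forward; pixel columns grow to the right and rows downward; lengths in m; the calibration is good to about 2 mm. A picture is of the moment at which its call begins.
- finish_job(): hands the job in, once; it reports no verdict.
Trained networks look in a picture, given as the dict that the camera call returned (one of the last four; its "shot" number tells which), for a name from the list of things; names that differ only in an ending like _2 or _b are one class to them, and where a whole thing is asked for, a point or a joint stands for the part that bears it (a point fixed in the world has none). Each returns a list of dicts, best first, with "score" (0 to 1); they miss things now and then, are a little off and sometimes report something else, mostly with a low value. They report only what shows in the picture. A call takes as long as a camera call. They do not tell look-alikes from the thing itself.
- regions_of(picture, target): "pixels" (384x512 bool, what is visible of it) and "extent" ([left, top, right, bottom] in pixels, round what is visible of it).
The state is a dict: "clock": time; "q": joint angles; "qd": joint speeds; "joint_torque": joint torques, N m; "tool_pos": TCP position; "eef_rot": TCP orientation; "contact_force": force on the tool from outside, world axes, zero at the start; "moment": the same for the moment, N m; "opening": opening from 0.0 (shut) to 1.0 (fully open).
Only numpy, scipy, OpenCV 4.12 (cv2) and the standard library are available. Lean on these libraries where they do the work, as an engineer would, in place of code of your own. Each camera call takes 0.05 s, during which the arm holds its last target.

## Working session

There is one attempt and no reset: what is moved stays moved. The work goes in short steps, Python scripts to look and compute and a tool call to move; the robot and the scene stay as the last step left them, time stands still between calls to the robot, and variables do not carry over. Pictures are saved under pics/ and viewed, and the job is handed in when it is done.

Besides the shell and the picture viewer there is one more tool, called after "Request:" in YAML: its name, and indented under it one key for each argument. send_rows: Moves the arm, as the interface text tells. Its arguments: {"type":"object","properties":{"series":{"type":"array","items":{"type":"object","properties":{"grip":{"type":"number"},"dx":{"type":"number"},"dy":{"type":"number"},"dz":{"type":"number"},"turn":{"type":"number"}}}},"force":{"type":"number"}},"required":["series"]}

```bash
ls; mkdir -p pics; cat > h.py <<'E'
import numpy as np, cv2, pickle
from plant import get_state, snapshot, finish_job, regions_of
def f_of(s): return s['img'].shape[0]/2/np.tan(np.radians(s['fov_y'])/2)
def K_of(s):
    f=f_of(s); return np.array([[f,0,s['cx']],[0,f,s['cy']],[0,0,1.]])
def deproj(s,u,v,d=None,z=None):
    """pixels->world using depth d (optical axis) or plane world z"""
    u=np.atleast_1d(u).astype(float);v=np.atleast_1d(v).astype(float)
    p=cv2.undistortPoints(np.stack([u,v],1)[:,None],K_of(s),np.array([s['k1'],0,0,0,0.]))[:,0]
    r=np.c_[p,np.ones(len(p))]
    R=np.array(s['R']);t=np.array(s['t'])
    if d is not None: return (r*np.atleast_1d(d)[:,None]-t)@R
    C=-R.T@t; w=r@R
    return C+w*((z-C[2])/w[:,2])[:,None]
def proj(s,X):
    X=np.atleast_2d(X).astype(float);R=np.array(s['R']);t=np.array(s['t'])
    return cv2.projectPoints(X,cv2.Rodrigues(R)[0],t,K_of(s),np.array([s['k1'],0,0,0,0.]))[0][:,0]
def save(s,n,crop=None,sc=1):
    im=s['img'][...,::-1]
    if crop: l,t,r,b=crop; im=im[t:b,l:r]
    im=cv2.resize(im,None,fx=sc,fy=sc,interpolation=cv2.INTER_CUBIC)
    cv2.imwrite('pics/'+n+'.png',im)
E
python3 - <<'E'
from h import *
for n in ['scene','top','wrist']:
    s=snapshot(n); pickle.dump(s,open(n+'.pkl','wb')); save(s,n+'0',sc=1.5)
    print(n,s['shot'],s['fov_y'],s['k1'],-np.array(s['R']).T@s['t'])
    for t in ['panel','frame','punch','stand','panel_mark'] :
        try:
            for r in regions_of(s,t)[:4]: print(t,round(r['score'],2),r['extent'])
        except Exception as e: print(t,e)
print(get_state())
E
```

```text
pics
scene 1 56.43920030133638 0.029925920004930877 [1.55411796 0.47143087 0.77905252]
panel 0.84 [123.4, 162.9, 160.6, 183.5]
panel 0.82 [222.5, 153.1, 255.0, 163.9]
panel 0.56 [194.4, 168.6, 234.1, 187.2]
frame 0.82 [227.2, 184.7, 287.0, 236.4]
frame 0.23 [198.5, 171.1, 233.3, 185.8]
stand 0.78 [330.6, 205.6, 376.2, 238.9]
panel_mark 0.88 [199.6, 166.9, 234.3, 185.5]
panel_mark 0.66 [220.3, 152.9, 253.0, 169.9]
panel_mark 0.64 [197.8, 231.1, 246.0, 257.7]
panel_mark 0.61 [121.4, 162.8, 162.4, 181.1]
top 2 44.94198259150129 -0.10224387586288138 [ 0.34473523 -0.06638376  1.86121578]
panel 0.88 [373.4, 169.7, 392.9, 206.6]
panel 0.88 [225.7, 125.8, 264.0, 142.1]
panel 0.72 [293.6, 244.4, 322.7, 278.8]
panel 0.64 [287.0, 210.9, 326.1, 225.7]
frame 0.87 [208.0, 158.8, 272.2, 207.6]
punch 0.52 [137.1, 197.2, 174.0, 213.6]
punch 0.37 [148.4, 204.3, 161.4, 204.3]
stand 0.96 [138.0, 195.4, 172.6, 217.2]
panel_mark 0.86 [227.9, 120.7, 266.3, 141.5]
panel_mark 0.77 [288.9, 245.8, 325.5, 281.3]
panel_mark 0.73 [371.9, 170.3, 389.4, 206.8]
panel_mark 0.69 [288.4, 206.9, 326.8, 228.1]
wrist 3 67
[... 182 characters left out ...]
 277.0, 345.4]
{'clock': 0.9, 'q': array([-1.13118573,  0.68907068, -0.19457235,  1.5653341 ,  0.15729397,
        0.9025192 , -0.21506712]), 'qd': array([ 0.00032047, -0.0011692 ,  0.00198521, -0.00030044,  0.00110283,
       -0.00039518,  0.00029226]), 'joint_torque': array([-2.79572923e-04, -5.27473211e+01, -1.26724072e+00, -1.53742433e+01,
       -5.18818991e-02, -6.65924363e-04,  1.47636945e-05]), 'tool_pos': array([0.24672038, 0.57424579, 0.20225121]), 'eef_rot': array([2.01499047e-01, 9.79488710e-01, 2.39154300e-05, 1.02261840e-05]), 'contact_force': array([-0.07446485,  0.94441757,  0.10017296]), 'moment': array([-0.00931492,  0.0652104 ,  0.01138849]), 'opening': 0.9996208056921165}
```

View pics/top0.png

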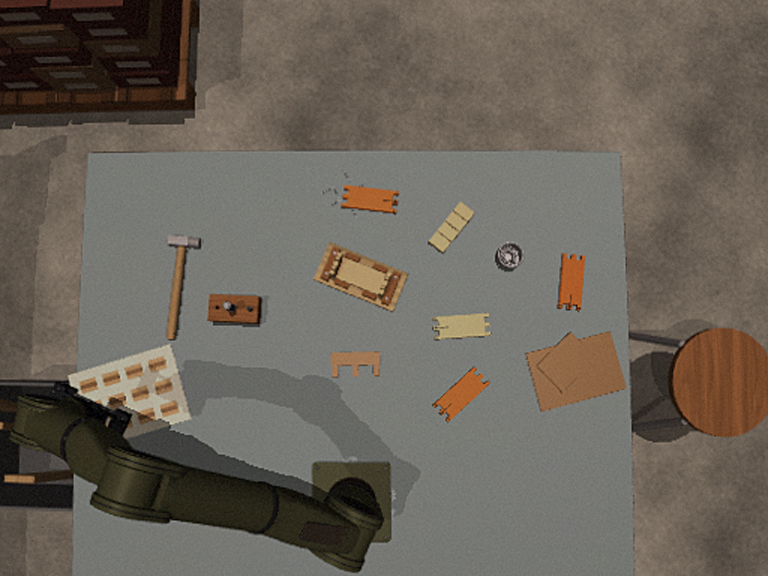

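View pics/scene0.png

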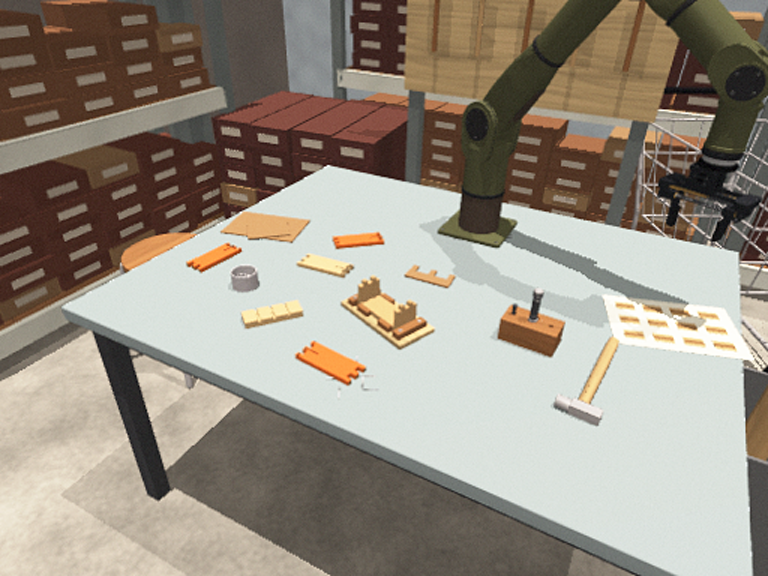

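```bash
python3 - <<'E'
from h import *
s=pickle.load(open('top.pkl','rb'))
save(s,'top_crop',(130,110,400,290),2.9)
for n,e in dict(tr=[373,170,393,207],a=[225.7,125.8,264,142.1],b=[293.6,244.4,322.7,278.8],c=[287,210.9,326,225.7]).items():
    u=(e[0]+e[2])/2;v=(e[1]+e[3])/2
    p=deproj(s,u,v,s['depth'][int(v),int(u)]); print(n,p, s['img'][int(v),int(u)])
E
```

```text
tr [[ 0.57520032 -0.60260031  0.00856876]] [174  92  41]
a [[ 0.79865868 -0.04291296  0.01529002]] [168  96  41]
b [[ 0.28392081 -0.29247249  0.0192926 ]] [175 100  48]
c [[ 0.4554802  -0.28945482  0.00783482]] [176 158 112]
```

View pics/top_crop.png

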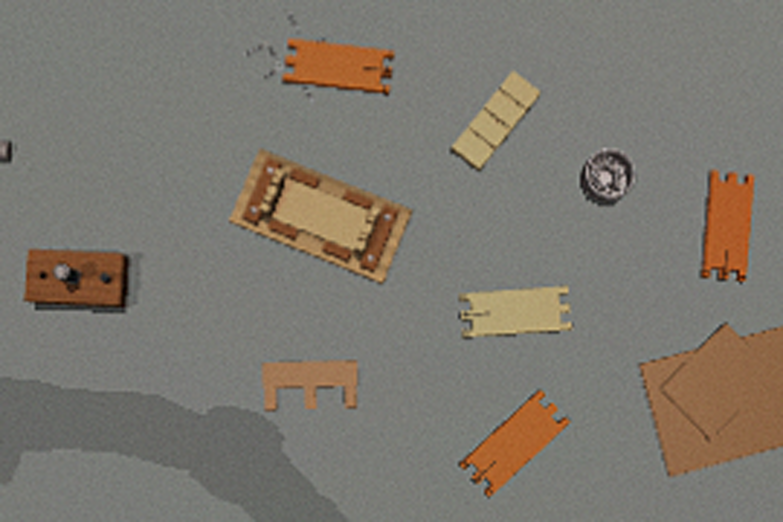

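```bash
cat >> h.py <<'E'
def fit(s,mask,z):
    v,u=np.nonzero(mask); P=deproj(s,u,v,z=z)[:,:2].astype(np.float32)
    c,wh,a=cv2.minAreaRect(P); a=a if wh[0]>wh[1] else a+90
    return np.array(c),wh,((a+90)%180)-90
def yaw(): 
    q=get_state()['eef_rot']; from scipy.spatial.transform import Rotation as Ro
    M=Ro.from_quat(q).as_matrix(); return M
def plan(X=None,yawy=None,n=None,frm=None):
    """straight move to TCP X (world) with tool-y pointing at yaw angle yawy deg (mod 180); prints per-row dx dy dz turn, turning evenly:
    reports world delta in tool axes if no turn; turn total in rad"""
    s=get_state(); M=yaw(); p=np.array(s['tool_pos'])
    cur=np.degrees(np.arctan2(M[1,1],M[0,1])); d=np.array(X)-p
    print('tool',p.round(4),'ytool deg',cur.round(2),'delta in tool mm',(M.T@d*1000).round(1))
    if yawy is not None:
        t=-(yawy-cur); t=(t+90)%180-90; print('turn rad',np.radians(t).round(4),'(after turn: delta in tool mm',end=' ')
        from scipy.spatial.transform import Rotation as Ro
        M2=M@Ro.from_euler('z',t,degrees=True).as_matrix(); print((M2.T@d*1000).round(1),')')
E
python3 - <<'E'
from h import *
s=snapshot('top')
r=regions_of(s,'panel')
for q in r[:5]:
    m=q['pixels']; print('panel',np.round(q['extent']),s['img'][m].mean(0).round(), fit(s,m,0.012))
r=regions_of(s,'frame')[0]; print(fit(s,r['pixels'],0.012), r['pixels'].sum())
r=regions_of(s,'stand')[0]; print(fit(s,r['pixels'],0.058), r['pixels'].sum())
# frame base by color/depth : top finger pts
d=s['depth']; v,u=np.mgrid[150:220,200:280]; P=deproj(s,u.ravel(),v.ravel(),d[150:220,200:280].ravel())
q=P[(P[:,2]>.07)&(P[:,2]<.1)]; print(len(q), q.mean(0), np.median(q[:,2]))
print(get_state()['clock'])
E
```

```text
panel [292. 242. 325. 282.] [164.  97.  49.] (array([ 0.28027001, -0.29092032]), (0.06693890690803528, 0.14576932787895203), -45.68046951293945)
panel [374. 169. 390. 205.] [163.  88.  42.] (array([ 0.58114958, -0.59253943]), (0.06472071260213852, 0.1472756415605545), -8.945549011230469)
panel [289. 211. 321. 228.] [173. 157. 113.] (array([ 0.46073505, -0.29112327]), (0.06075672060251236, 0.1370168775320053), -86.53850293159485)
panel [227. 124. 264. 145.] [160.  96.  51.] (array([ 0.80685276, -0.04779829]), (0.1480361819267273, 0.07055012136697769), 82.989990234375)
(array([ 0.59434289, -0.02159071]), (0.22777527570724487, 0.10925688594579697), 67.6106948852539) 1475
(array([0.50373942, 0.30463594]), (0.13824006915092468, 0.07326140254735947), 87.35396575927734) 606
77 [ 0.59577997 -0.02043395  0.07837465] 0.07745066050393767
1.1
```

```bash
cat >> h.py <<'E'
def path(wps,start=None):
    """wps: list of (X,yawdeg_of_tool_y,n). prints rows, rounded, cumulative-corrected"""
    from scipy.spatial.transform import Rotation as Ro
    s=get_state(); p=np.array(s['tool_pos']); M=yaw(); cur=np.degrees(np.arctan2(M[1,1],M[0,1]))
    if start is not None: p,cur=np.array(start[0]),start[1]
    out=[]
    p0,c0=p.copy(),cur
    for X,y,n in wps:
        X=np.array(X,float); y=c0+((y-c0+90)%180-90); pa,ya=p0.copy(),c0
        for i in range(1,n+1):
            f=i/n; tp=pa+(X-pa)*f; ty=ya+(y-ya)*f
            a=np.radians(cur); yt=np.array([np.cos(a),np.sin(a),0]); xt=np.array([-np.sin(a),np.cos(a),0])
            d=(tp-p)*1000; r=dict(dx=round(float(d@xt),1),dy=round(float(d@yt),1),dz=round(float(-d[2]),1),turn=round(float(-np.radians(ty-cur)),3))
            p=p+(r['dx']*xt+r['dy']*yt)/1000-np.array([0,0,r['dz']/1000]); cur=cur-np.degrees(r['turn']); out.append(r)
        p0,c0=X,y
    import json
    print(json.dumps([{k:v for k,v in r.items() if v} for r in out])); print('end',p.round(4),round(cur,2))
E
python3 - <<'E'
from h import *
s=pickle.load(open('wrist.pkl','rb')); M=yaw()
print(np.array(s['R'])@M)
path([((.48,.26,.26),40,9),((.46,-.33,.26),3.5,12)])
E
```

```text
[[-3.51059182e-04  9.99999665e-01  7.39844933e-04]
 [-9.58539559e-01 -1.25678339e-04 -2.84959466e-01]
 [-2.84959277e-01 -8.09208273e-04  9.58539282e-01]]
[{"dx": -37.6, "dy": -21.9, "dz": -6.4, "turn": 0.052}, {"dx": -38.7, "dy": -19.8, "dz": -6.4, "turn": 0.052}, {"dx": -39.7, "dy": -17.9, "dz": -6.5, "turn": 0.052}, {"dx": -40.5, "dy": -15.7, "dz": -6.4, "turn": 0.052}, {"dx": -41.3, "dy": -13.6, "dz": -6.4, "turn": 0.051}, {"dx": -41.9, "dy": -11.5, "dz": -6.4, "turn": 0.052}, {"dx": -42.5, "dy": -9.3, "dz": -6.4, "turn": 0.052}, {"dx": -42.9, "dy": -7.1, "dz": -6.4, "turn": 0.052}, {"dx": -43.3, "dy": -4.8, "dz": -6.5, "turn": 0.052}, {"dx": -36.6, "dy": -32.9, "turn": 0.053}, {"dx": -38.2, "dy": -30.9, "turn": 0.053}, {"dx": -39.9, "dy": -28.8, "turn": 0.053}, {"dx": -41.4, "dy": -26.7, "turn": 0.053}, {"dx": -42.6, "dy": -24.4, "turn": 0.053}, {"dx": -44.0, "dy": -22.2, "turn": 0.053}, {"dx": -45.0, "dy": -19.8, "turn": 0.054}, {"dx": -46.1, "dy": -17.3, "turn": 0.053}, {"dx": -46.9, "dy": -14.9, "turn": 0.053}, {"dx": -47.6, "dy": -12.3, "turn": 0.053}, {"dx": -48.2, "dy": -9.9, "turn": 0.053}, {"dx": -48.6, "dy": -7.2, "turn": 0.053}]
end [ 0.46 -0.33  0.26] 3.5
```

```bash
python3 - <<'E'
from h import *
path([((.50,.35,.27),30,8)])
E
```

```text
[{"dx": -40.2, "dy": -13.3, "dz": -8.5, "turn": 0.08}, {"dx": -41.0, "dy": -10.0, "dz": -8.4, "turn": 0.08}, {"dx": -41.8, "dy": -6.7, "dz": -8.5, "turn": 0.081}, {"dx": -42.2, "dy": -3.3, "dz": -8.5, "turn": 0.08}, {"dx": -42.3, "dy": 0.1, "dz": -8.4, "turn": 0.08}, {"dx": -42.1, "dy": 3.5, "dz": -8.5, "turn": 0.08}, {"dx": -41.7, "dy": 6.8, "dz": -8.5, "turn": 0.08}, {"dx": -41.1, "dy": 10.1, "dz": -8.5, "turn": 0.08}]
end [0.5  0.35 0.27] 30.03
```

Request:
send_rows:
  series:
    - {"dx": -40,"dy": -13,"dz": -8.5,"turn": 0.08}
    - {"dx": -41,"dy": -10,"dz": -8.5,"turn": 0.08}
    - {"dx": -42,"dy": -7,"dz": -8.5,"turn": 0.08}
    - {"dx": -42,"dy": -3,"dz": -8.5,"turn": 0.08}
    - {"dx": -42,"dy": 0,"dz": -8.5,"turn": 0.08}
    - {"dx": -42,"dy": 3.5,"dz": -8.5,"turn": 0.08}
    - {"dx": -42,"dy": 7,"dz": -8.5,"turn": 0.08}
    - {"dx": -41,"dy": 10,"dz": -8.5,"turn": 0.08}
    - {}

```text
schema error: expected keys grip, dx, dy, dz, turn
```

```bash
python3 - <<'E'
from h import *
s=snapshot('wrist'); pickle.dump(s,open('wst.pkl','wb')); save(s,'wst',sc=1.5)
print(get_state()['tool_pos'],get_state()['qd'])
path([((.58,.03,.30),-22.4,8)])
path([((.58,.03,.30),-22.4,8)])
E
```

```text
[0.24666362 0.57427033 0.20224281] [ 1.65316442e-03  1.65885779e-03  1.10444767e-03 -1.66171232e-03
 -1.52569795e-03  1.38677235e-03 -3.62299816e-05]
[{"dx": -65.1, "dy": -46.1, "dz": -12.2, "turn": 0.194}, {"dx": -72.8, "dy": -32.6, "dz": -12.2, "turn": 0.195}, {"dx": -77.8, "dy": -17.9, "dz": -12.3, "turn": 0.194}, {"dx": -79.7, "dy": -2.6, "dz": -12.2, "turn": 0.195}, {"dx": -78.7, "dy": 12.9, "dz": -12.2, "turn": 0.194}, {"dx": -74.8, "dy": 27.8, "dz": -12.2, "turn": 0.195}, {"dx": -67.9, "dy": 41.8, "dz": -12.2, "turn": 0.194}, {"dx": -58.7, "dy": 54.2, "dz": -12.3, "turn": 0.195}]
end [0.58   0.0299 0.3   ] -22.4
[{"dx": -65.1, "dy": -46.1, "dz": -12.2, "turn": 0.194}, {"dx": -72.8, "dy": -32.6, "dz": -12.2, "turn": 0.195}, {"dx": -77.8, "dy": -17.9, "dz": -12.3, "turn": 0.194}, {"dx": -79.7, "dy": -2.6, "dz": -12.2, "turn": 0.195}, {"dx": -78.7, "dy": 12.9, "dz": -12.2, "turn": 0.194}, {"dx": -74.8, "dy": 27.8, "dz": -12.2, "turn": 0.195}, {"dx": -67.9, "dy": 41.8, "dz": -12.2, "turn": 0.194}, {"dx": -58.7, "dy": 54.2, "dz": -12.3, "turn": 0.195}]
end [0.58   0.0299 0.3   ] -22.4
```

View pics/wst.png

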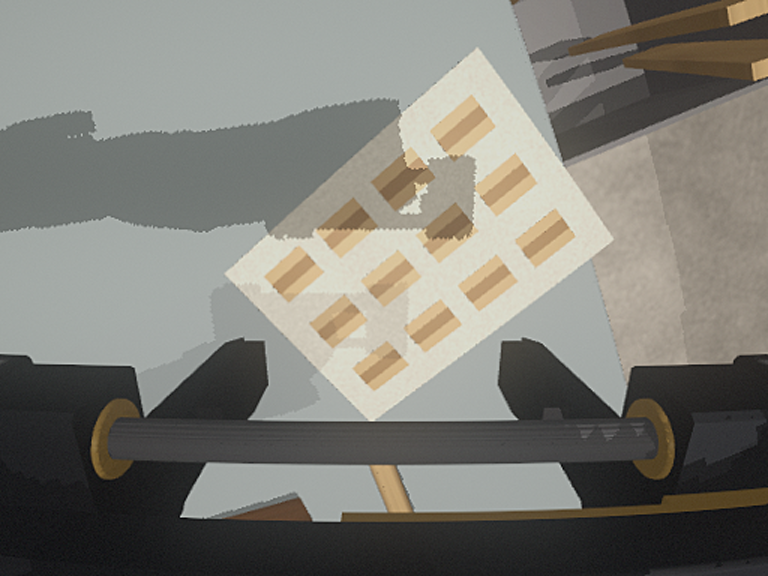

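Request:
send_rows:
  series:
    - {"dx": -43,"dy": -17,"dz": -8,"turn": 0.08}
    - {"dx": -44,"dy": -14,"dz": -8,"turn": 0.08}
    - {"dx": -45,"dy": -10,"dz": -8,"turn": 0.08}
    - {"dx": -45,"dy": -6,"dz": -8,"turn": 0.08}
    - {"dx": -45,"dy": -3,"dz": -8,"turn": 0.08}
    - {"dx": -45,"dy": 1,"dz": -8,"turn": 0.08}
    - {"dx": -45,"dy": 5,"dz": -8,"turn": 0.08}
    - {"dx": -45,"dy": 8,"dz": -8,"turn": 0.08}
    - {"dx": 0,"dy": 0,"dz": 0}

```text
schema error: expected keys grip, dx, dy, dz, turn
```

```bash
python3 - <<'E'
from h import *
s=snapshot('wrist'); pickle.dump(s,open('wst.pkl','wb')); save(s,'wst1',sc=1.5)
print(get_state()['tool_pos'],get_state()['qd'],get_state()['clock'])
path([((.59,-.03,.29),-22.4,8)])
E
```

```text
[0.24670061 0.57427982 0.20224185] [-8.84556061e-04  1.86142790e-03  4.19320665e-04  1.20551854e-04
  1.05139781e-03 -5.43966787e-05 -4.03559273e-05] 1.2
[{"dx": -69.2, "dy": -52.5, "dz": -11.0, "turn": 0.194}, {"dx": -78.1, "dy": -38.1, "dz": -10.9, "turn": 0.195}, {"dx": -84.0, "dy": -22.3, "dz": -11.0, "turn": 0.194}, {"dx": -86.6, "dy": -5.6, "dz": -11.0, "turn": 0.195}, {"dx": -86.2, "dy": 11.2, "dz": -10.9, "turn": 0.194}, {"dx": -82.4, "dy": 27.6, "dz": -11.0, "turn": 0.195}, {"dx": -75.4, "dy": 43.1, "dz": -11.0, "turn": 0.194}, {"dx": -65.7, "dy": 56.8, "dz": -11.0, "turn": 0.195}]
end [ 0.59 -0.03  0.29] -22.4
```

View pics/wst1.png

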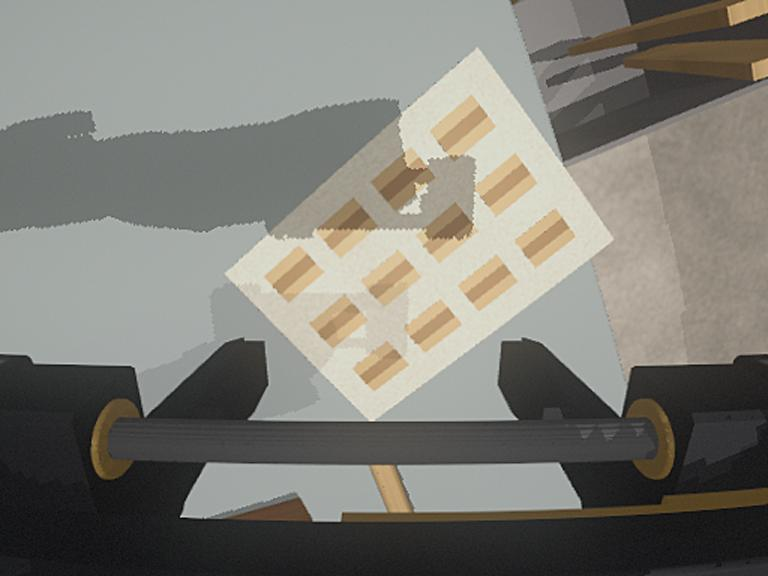

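Request:
send_rows:
  series:
    - {"grip": 1,"dx": -43,"dy": -17,"dz": -8,"turn": 0.08}
    - {"grip": 1,"dx": -44,"dy": -14,"dz": -8,"turn": 0.08}
    - {"grip": 1,"dx": -45,"dy": -10,"dz": -8,"turn": 0.08}
    - {"grip": 1,"dx": -45,"dy": -6,"dz": -8,"turn": 0.08}
    - {"grip": 1,"dx": -45,"dy": -3,"dz": -8,"turn": 0.08}
    - {"grip": 1,"dx": -45,"dy": 1,"dz": -8,"turn": 0.08}
    - {"grip": 1,"dx": -45,"dy": 5,"dz": -8,"turn": 0.08}
    - {"grip": 1,"dx": -45,"dy": 8,"dz": -8,"turn": 0.08}
    - {"grip": 1,"dx": 0,"dy": 0,"dz": 0,"turn": 0}

```text
clock: 2.1
tool_pos: [0.5115, 0.3089, 0.2675]
eef_rot: [0.505, 0.863, 0.0, 0.004]
contact_force: [1.1, 0.2, -0.3]
opening: 1.0
```

```bash
sed -i "s/print(json.dumps(\[.*$/print(json.dumps([dict(grip=1,**r) for r in out]))/" h.py; sed -i "s/; print('end'/;print('end'/" h.py; cat >> h.py <<'E'
E
python3 - <<'E'
from h import *
s=snapshot('wrist'); pickle.dump(s,open('wst.pkl','wb')); save(s,'wst1',sc=1.5)
print(get_state()['tool_pos'],get_state()['qd'],get_state()['clock'])
path([((.59,-.03,.29),-22.4,8)])
E
```

```text
[0.50811033 0.31262292 0.26680598] [-0.05755823  0.00305353 -0.08759115  0.02596433 -0.02298738 -0.00432602
 -0.00164866] 2.15
[{"grip": 1, "dx": -42.3, "dy": -12.3, "dz": -2.9, "turn": 0.114}, {"grip": 1, "dx": -43.4, "dy": -7.4, "dz": -2.9, "turn": 0.113}, {"grip": 1, "dx": -44.0, "dy": -2.5, "dz": -2.9, "turn": 0.114}, {"grip": 1, "dx": -43.9, "dy": 2.6, "dz": -2.9, "turn": 0.113}, {"grip": 1, "dx": -43.4, "dy": 7.5, "dz": -2.9, "turn": 0.114}, {"grip": 1, "dx": -42.3, "dy": 12.4, "dz": -2.9, "turn": 0.113}, {"grip": 1, "dx": -40.6, "dy": 17.0, "dz": -2.9, "turn": 0.114}, {"grip": 1, "dx": -38.3, "dy": 21.6, "dz": -2.9, "turn": 0.114}]
```

View pics/wst1.png

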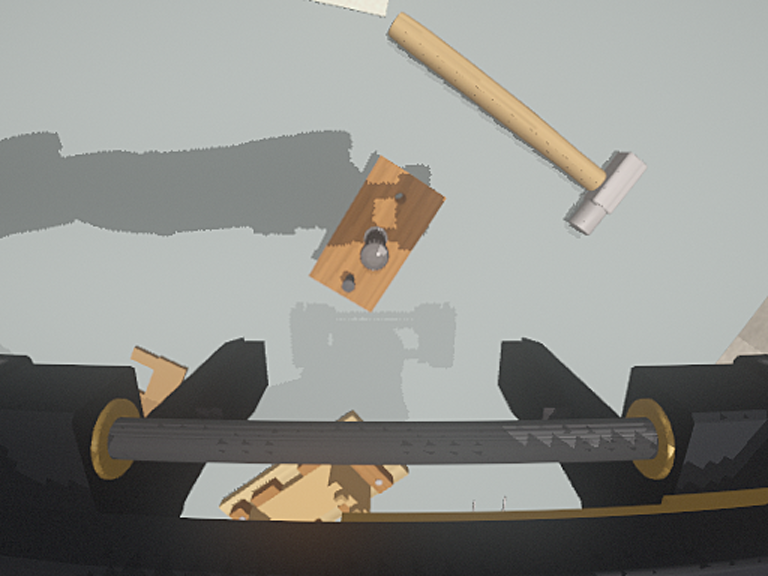

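Request:
send_rows:
  series:
    - {"grip": 1,"dx": -42,"dy": -12,"dz": -3,"turn": 0.114}
    - {"grip": 1,"dx": -43,"dy": -7,"dz": -3,"turn": 0.114}
    - {"grip": 1,"dx": -44,"dy": -2.5,"dz": -3,"turn": 0.114}
    - {"grip": 1,"dx": -44,"dy": 2.5,"dz": -3,"turn": 0.114}
    - {"grip": 1,"dx": -43,"dy": 7.5,"dz": -3,"turn": 0.114}
    - {"grip": 1,"dx": -42,"dy": 12.5,"dz": -3,"turn": 0.114}
    - {"grip": 1,"dx": -40.5,"dy": 17,"dz": -3,"turn": 0.114}
    - {"grip": 1,"dx": -38,"dy": 22,"dz": -3,"turn": 0.114}
    - {"grip": 1,"dx": 0,"dy": 0,"dz": 0,"turn": 0}
    - {"grip": 1,"dx": 0,"dy": 0,"dz": 0,"turn": 0}
    - {"grip": 1,"dx": 0,"dy": 0,"dz": 0,"turn": 0}

```text
clock: 3.25
tool_pos: [0.5892, -0.0209, 0.2898]
eef_rot: [0.829, 0.56, 0.0, -0.001]
contact_force: [0.4, 0.4, -0.8]
opening: 0.999
```

```bash

python3 - <<'E'
from h import *
s=snapshot('wrist'); pickle.dump(s,open('wfr.pkl','wb')); save(s,'wfr',sc=1.5)
print(get_state()['tool_pos'],get_state()['qd'],get_state()['clock'])
path([((.46,-.31,.27),3.5,7)])
E
```

```text
[ 0.5892644  -0.02088041  0.289851  ] [-0.00144869 -0.00352856  0.00666713 -0.00152562  0.00410734 -0.0019779
 -0.00045859] 3.3
[{"grip": 1, "dx": -45.2, "dy": -1.7, "dz": 2.8, "turn": -0.063}, {"grip": 1, "dx": -45.0, "dy": -4.6, "dz": 2.9, "turn": -0.064}, {"grip": 1, "dx": -44.6, "dy": -7.5, "dz": 2.8, "turn": -0.063}, {"grip": 1, "dx": -44.1, "dy": -10.2, "dz": 2.8, "turn": -0.063}, {"grip": 1, "dx": -43.4, "dy": -13.0, "dz": 2.9, "turn": -0.064}, {"grip": 1, "dx": -42.4, "dy": -15.7, "dz": 2.8, "turn": -0.063}, {"grip": 1, "dx": -41.3, "dy": -18.4, "dz": 2.9, "turn": -0.063}]
```

View pics/wfr.png

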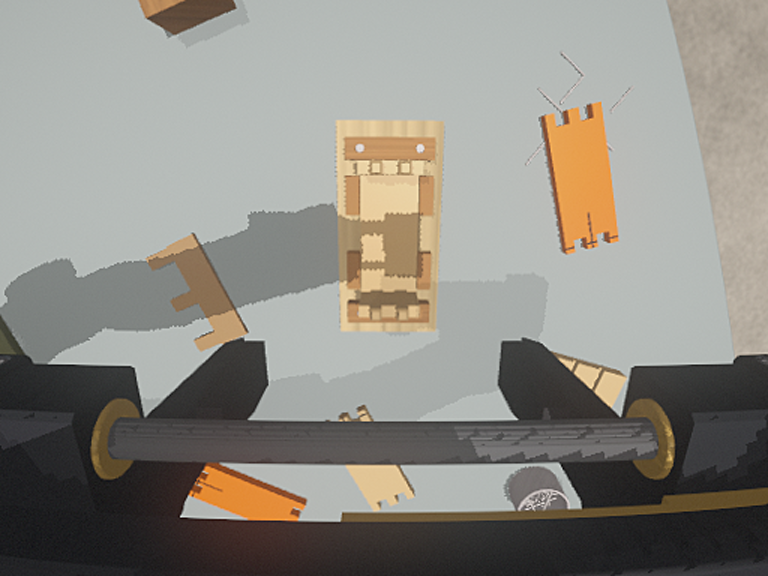

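Request:
send_rows:
  series:
    - {"grip": 1,"dx": -45,"dy": -2,"dz": 3,"turn": -0.063}
    - {"grip": 1,"dx": -45,"dy": -5,"dz": 3,"turn": -0.063}
    - {"grip": 1,"dx": -45,"dy": -7,"dz": 3,"turn": -0.063}
    - {"grip": 1,"dx": -44,"dy": -10,"dz": 3,"turn": -0.063}
    - {"grip": 1,"dx": -43,"dy": -13,"dz": 3,"turn": -0.063}
    - {"grip": 1,"dx": -42,"dy": -16,"dz": 3,"turn": -0.064}
    - {"grip": 1,"dx": -41,"dy": -18,"dz": 3,"turn": -0.064}
    - {"grip": 1,"dx": 0,"dy": 0,"dz": 0,"turn": 0}
    - {"grip": 1,"dx": 0,"dy": 0,"dz": 0,"turn": 0}
    - {"grip": 1,"dx": 0,"dy": 0,"dz": 0,"turn": 0}

```text
clock: 4.3
tool_pos: [0.4604, -0.3088, 0.2691]
eef_rot: [0.686, 0.728, 0.001, -0.0]
contact_force: [0.2, 0.8, -0.0]
opening: 1.001
```

```bash

python3 - <<'E'
from h import *
s=snapshot('wrist'); pickle.dump(s,open('wpa.pkl','wb')); save(s,'wpa',(150,60,400,240),3.1)
s=pickle.load(open('wfr.pkl','rb')); save(s,'wfr2',(215,75,305,225),4)
s=pickle.load(open('wst.pkl','rb')); save(s,'wst2',(200,95,310,215),5)
E
```

```text
(no output)
```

View pics/wpa.png

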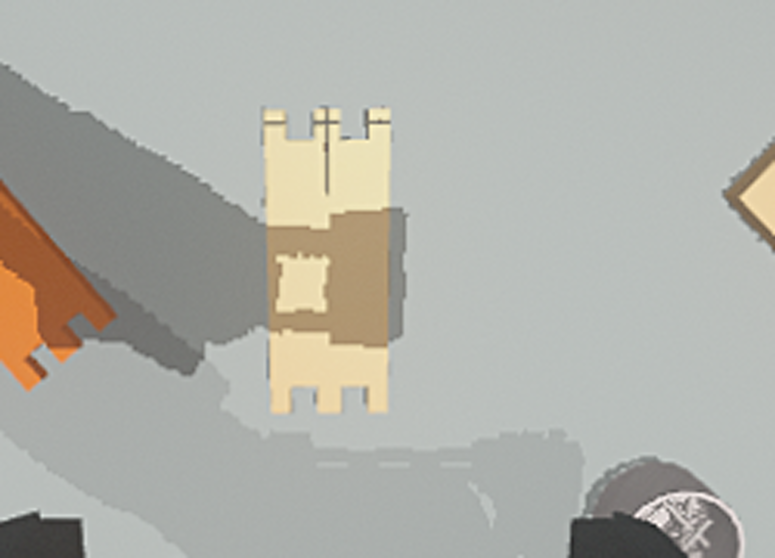

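View pics/wfr2.png

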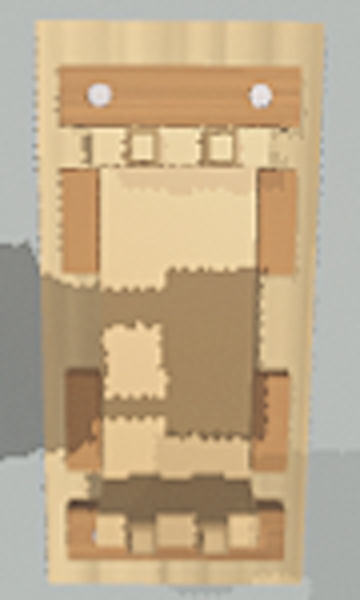

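View pics/wst2.png

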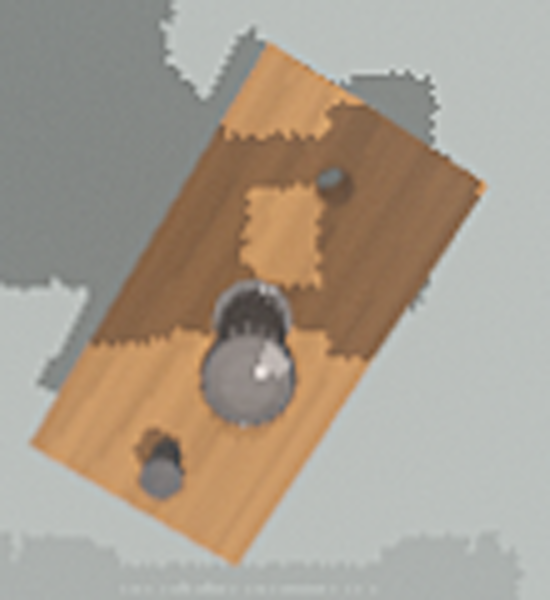

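```bash
cat > fit.py <<'E'
from h import *
from scipy.optimize import least_squares
def fitpose(s,obj,pix,guess):
    obj=np.array(obj)/1000.; pix=np.array(pix)
    def T(q): c,si=np.cos(q[2]),np.sin(q[2]); return np.c_[q[0]+c*obj[:,0]-si*obj[:,1],q[1]+si*obj[:,0]+c*obj[:,1],obj[:,2]]
    r=least_squares(lambda q:(proj(s,T(q))-pix).ravel(),guess)
    res=(proj(s,T(r.x))-pix); return r.x,res
def unc(p,crop,sc): return (np.array(p,float)+.5)/sc-.5+np.array(crop[:2])
def tf(q,o):
    o=np.array(o)/1000.; c,si=np.cos(q[2]),np.sin(q[2]); return np.c_[q[0]+c*o[:,0]-si*o[:,1],q[1]+si*o[:,0]+c*o[:,1],o[:,2]]
def overlay(s,polys,name,crop,sc):
    l,t,r,b=crop; im=cv2.resize(s['img'][t:b,l:r,::-1],None,fx=sc,fy=sc,interpolation=cv2.INTER_CUBIC)
    for X,col in polys:
        p=(proj(s,X)-[l,t]+.5)*sc-.5; cv2.polylines(im,[np.round(p*16).astype(int)],True,col,1,cv2.LINE_AA,4)
    cv2.imwrite('pics/'+name+'.png',im)
def box(x0,x1,y0,y1,z): return [[x0,y0,z],[x1,y0,z],[x1,y1,z],[x0,y1,z]]
E
python3 - <<'E'
from fit import *
s=pickle.load(open('wpa.pkl','rb')); c=(150,60,400,240)
obj=[[-30,75,12],[30,75,12],[-30,-75,12],[30,-75,12],[0,69,12]]
pix=unc([[262,107],[390,107],[271,413],[388,413],[327,122]],c,3.1)
q,res=fitpose(s,obj,pix,[.46,-.29,0.0]); print('panel',q,np.degrees(q[2]),res.round(1).tolist())
overlay(s,[(tf(q,box(-30,30,-75,75,12)),(0,0,255)),(tf(q,box(-6,6,61,75,12)),(255,0,0)),(tf(q,box(-6,6,-61,-75,12)),(255,0,0)),(tf(q,box(-2,2,67,71,12)),(0,160,0))],'opa',(200,80,310,210),5)
np.save('panel.npy',q)
s=pickle.load(open('wfr.pkl','rb')); c=(215,75,305,225)
obj=[[-55,115,12],[55,115,12],[-55,-115,12],[55,-115,12],[-13,69,84],[13,69,84]]
pix=unc([[38,20],[323,25],[50,580],[300,583],[143,147],[219,147]],c,4)
q,res=fitpose(s,obj,pix,[.594,-.02,np.radians(-22.4)]); print('frame',q,np.degrees(q[2]),res.round(1).tolist())
P=[(tf(q,box(-55,55,-115,115,12)),(0,0,255))]
for sx in(-13,13):
    for sy in(-69,69): P.append((tf(q,box(sx-5.5,sx+5.5,sy-6,sy+6,84)),(255,0,0)))
for sy in(-69,69): P.append((tf(q,box(-30,30,sy-6,sy+6,72)),(0,160,0)))
overlay(s,P,'ofr',c,4); np.save('frame.npy',q)
s=pickle.load(open('wst.pkl','rb')); c=(200,95,310,215)
obj=[[-35,65,58],[35,65,58],[-35,-65,58],[35,-65,58]]
pix=unc([[263,41],[485,185],[32,443],[237,566]],c,5)
q,res=fitpose(s,obj,pix,[.504,.3046,0]); print('stand',q,np.degrees(q[2]),res.round(1).tolist())
an=np.linspace(0,2*np.pi,30); circ=lambda r,z:np.c_[r*np.cos(an),r*np.sin(an),0*an+z]
overlay(s,[(tf(q,box(-35,35,-65,65,58)),(0,0,255)),(tf(q,circ(10.5,142)),(255,0,0)),(tf(q,circ(11,64)),(0,160,0))],'ost',c,5); np.save('stand.npy',q)
E
```

```text
panel [ 0.46100116 -0.29302513  0.06933433] 3.972564575068175 [[0.4, 0.7], [-0.1, 0.2], [0.1, -0.2], [-0.3, -0.6], [-0.1, -0.2]]
frame [ 0.59485375 -0.02464351 -0.3892455 ] -22.302124472572043 [[-0.6, -0.1], [0.4, -0.8], [-0.7, 0.8], [0.3, 0.5], [-0.2, -0.1], [0.6, 0.1]]
stand [ 0.50484628  0.30860709 -0.04039317] -2.3143582356625694 [[0.5, -0.1], [0.4, -0.7], [-1.1, 0.7], [0.1, 0.3]]
```

```bash
cd pics; python3 -c "
import cv2,numpy as np
a=[cv2.imread(f'o{n}.png') for n in('pa','fr','st')]
a=[cv2.resize(i,None,fx=550/i.shape[0],fy=550/i.shape[0]) for i in a]
i=np.hstack(a);print(i.shape);cv2.imwrite('oa.png',cv2.resize(a[0],(465,550)));cv2.imwrite('ofs.png',np.hstack(a[1:])[:, :800])"
```

```text
(550, 1299, 3)
```

View pics/oa.png

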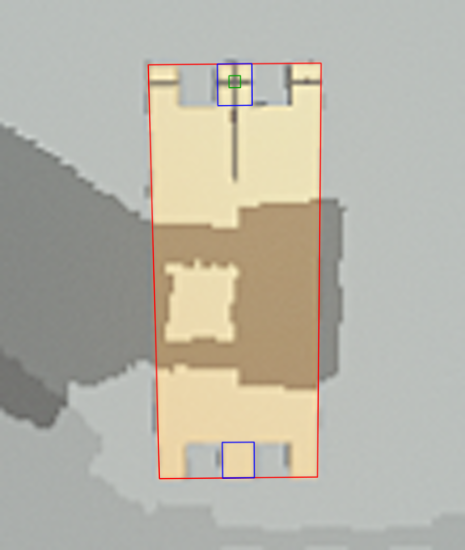

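View pics/ofs.png

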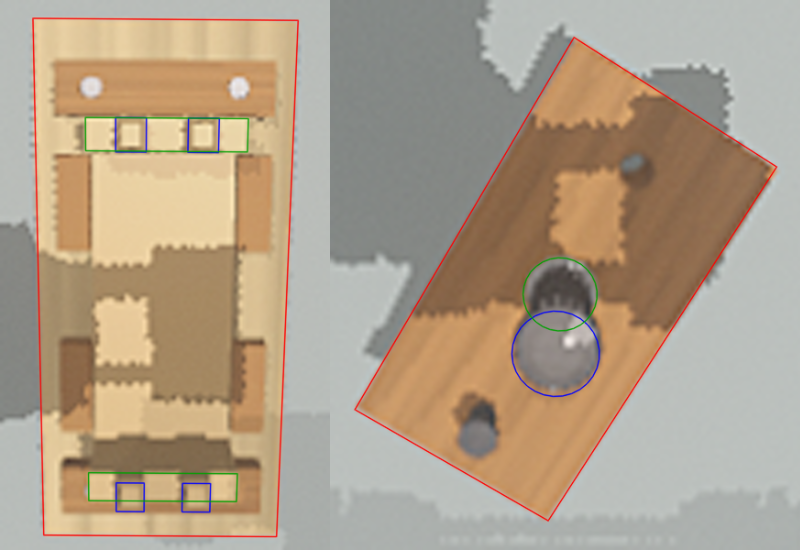

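View pics/ofr.png

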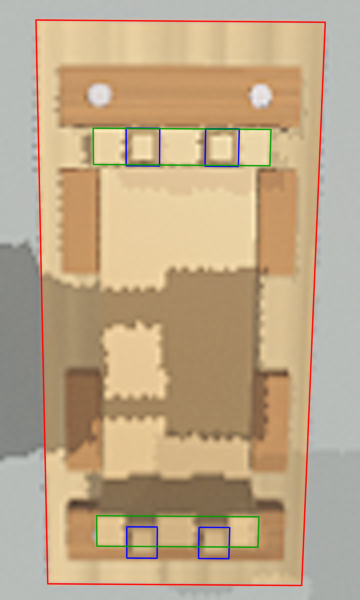

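```bash

python3 - <<'E'
from h import *
q=np.load('panel.npy')
print(get_state()['tool_pos'],get_state()['clock'])
path([((q[0],q[1],.06),np.degrees(q[2]),5),((q[0],q[1],.004),np.degrees(q[2]),3)])
E
```

```text
[ 0.46044967 -0.30867776  0.26918602] 4.35
[{"grip": 1, "dx": 3.1, "dy": 0.3, "dz": 41.8, "turn": -0.002}, {"grip": 1, "dx": 3.1, "dy": 0.3, "dz": 41.9, "turn": -0.002}, {"grip": 1, "dx": 3.2, "dy": 0.3, "dz": 41.8, "turn": -0.001}, {"grip": 1, "dx": 3.1, "dy": 0.3, "dz": 41.8, "turn": -0.002}, {"grip": 1, "dx": 3.1, "dy": 0.4, "dz": 41.9, "turn": -0.002}, {"grip": 1, "dx": -0.0, "dy": -0.0, "dz": 18.7, "turn": 0.0}, {"grip": 1, "dx": -0.0, "dy": -0.0, "dz": 18.6, "turn": 0.0}, {"grip": 1, "dx": -0.0, "dy": -0.0, "dz": 18.7, "turn": 0.0}]
```

Request:
send_rows:
  series:
    - {"grip": 1,"dx": 3,"dy": 0.3,"dz": 42,"turn": -0.002}
    - {"grip": 1,"dx": 3,"dy": 0.3,"dz": 42,"turn": -0.002}
    - {"grip": 1,"dx": 3.5,"dy": 0.3,"dz": 42,"turn": -0.002}
    - {"grip": 1,"dx": 3,"dy": 0.3,"dz": 42,"turn": -0.002}
    - {"grip": 1,"dx": 3,"dy": 0.3,"dz": 41,"turn": -0.002}
    - {"grip": 1,"dx": 0,"dy": 0,"dz": 20,"turn": 0}
    - {"grip": 1,"dx": 0,"dy": 0,"dz": 18,"turn": 0}
    - {"grip": 1,"dx": 0,"dy": 0,"dz": 12,"turn": 0}
    - {"grip": 1,"dx": 0,"dy": 0,"dz": 6,"turn": 0}
    - {"grip": 1,"dx": 0,"dy": 0,"dz": 0,"turn": 0}

```text
clock: 5.35
tool_pos: [0.4599, -0.2949, 0.004]
eef_rot: [0.683, 0.73, 0.0, -0.0]
contact_force: [-0.9, -1.3, 0.2]
opening: 1.001
```

```bash

python3 - <<'E'
from h import *
s=snapshot('wrist'); save(s,'g1',sc=1.5); st=get_state(); print(st['tool_pos'],st['contact_force'],st['clock'])
E
```

```text
[ 0.46007265 -0.29540232  0.00449483] [ 0.58750898 -0.15255122 -0.26629504] 5.4
```

View pics/g1.png

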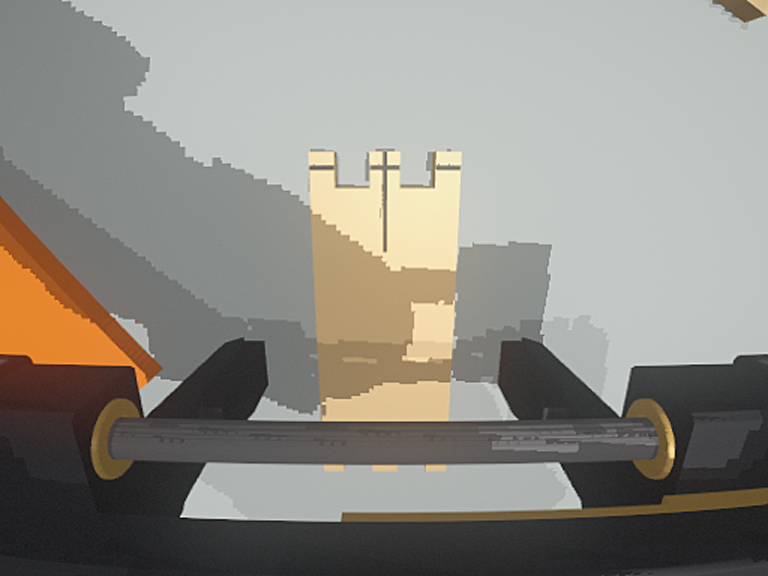

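Request:
send_rows:
  series:
    - {"grip": 0.5,"dx": 0,"dy": 0,"dz": 0,"turn": 0}
    - {"grip": 0.5,"dx": 0,"dy": 0,"dz": 0,"turn": 0}
    - {"grip": 0.5,"dx": 0,"dy": 0,"dz": 0,"turn": 0}
    - {"grip": 0.5,"dx": 0,"dy": 0,"dz": 0,"turn": 0}
    - {"grip": 0.5,"dx": 0,"dy": 0,"dz": 0,"turn": 0}
  force: 30

```text
clock: 5.9
tool_pos: [0.4596, -0.2958, 0.0044]
eef_rot: [0.683, 0.73, 0.0, 0.0]
contact_force: [-0.8, -0.8, 0.9]
opening: 0.569
```

```bash

python3 - <<'E'
from fit import *
s=snapshot('wrist'); pickle.dump(s,open('wg.pkl','wb')); save(s,'g2',(190,90,320,240),4); st=get_state(); print(st['tool_pos'],st['contact_force'],st['clock'],st['opening']); M=yaw(); print(np.degrees(np.arctan2(M[1,1],M[0,1])))
E
```

```text
[ 0.45956115 -0.29577735  0.00431661] [-0.4132771   0.93253711  0.06378795] 5.95 0.5276131124035952
3.779112451056974
```

View pics/g2.png

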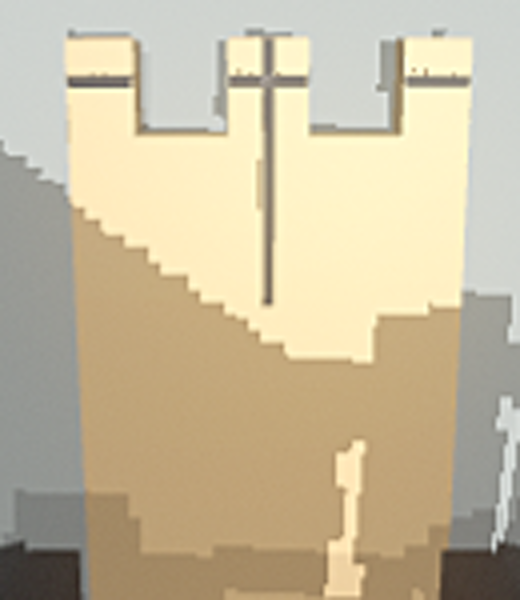

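Request:
send_rows:
  series:
    - {"grip": 0,"dx": 0,"dy": 0,"dz": 0,"turn": 0}
    - {"grip": 0,"dx": 0,"dy": 0,"dz": 0,"turn": 0}
    - {"grip": 0,"dx": 0,"dy": 0,"dz": 0,"turn": 0}
    - {"grip": 0,"dx": 0,"dy": 0,"dz": 0,"turn": 0}
  force: 30

```text
clock: 6.35
tool_pos: [0.4595, -0.2957, 0.0042]
eef_rot: [0.683, 0.73, 0.0, -0.0]
contact_force: [0.4, -0.7, 0.5]
opening: 0.161
```

```bash

python3 - <<'E'
from fit import *
s=snapshot('wrist'); pickle.dump(s,open('wg.pkl','wb')); save(s,'g3',sc=1.5); st=get_state(); print(st['tool_pos'],st['contact_force'],st['clock'],st['opening']); M=yaw(); print(np.degrees(np.arctan2(M[1,1],M[0,1])))
E
```

```text
[ 0.45951071 -0.29568206  0.00416224] [-1.09512429  0.63580509 -0.04496987] 6.4 0.11473935654138363
3.784356517669
```

View pics/g3.png

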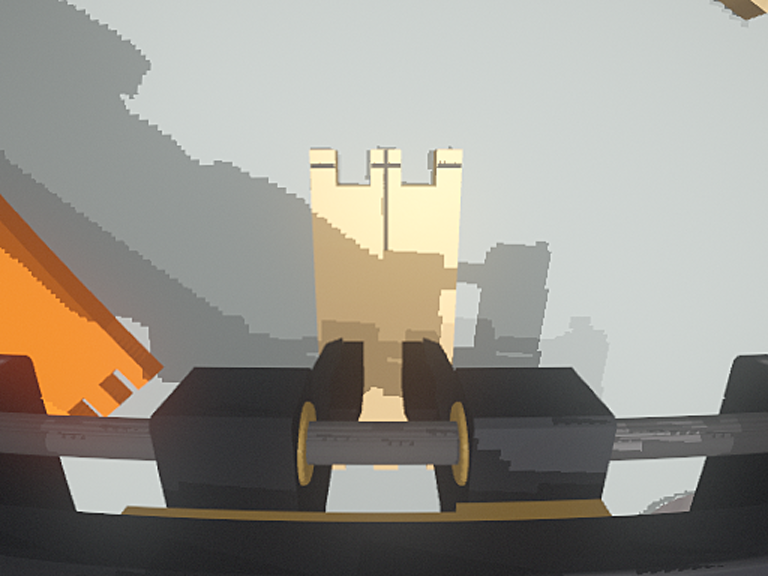

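```bash

python3 - <<'E'
from fit import *
s=pickle.load(open('wg.pkl','rb'))
for u,v in [(228,230),(240,230),(270,230),(283,230),(235,240),(276,240),(255,150),(255,120),(300,100),(250,250)]:
    print(u,v,deproj(s,u,v,s['depth'][v,u]).round(4), s['depth'][v,u])
print(proj(s,get_state()['tool_pos']))
t=snapshot('scene'); save(t,'g4',(190,130,320,230),6)
print(proj(t,get_state()['tool_pos']))
E
```

```text
228 230 [[ 0.4448 -0.2874  0.0442]] 0.1541246
240 230 [[ 0.4512 -0.2872  0.0437]] 0.154677
270 230 [[ 0.4674 -0.286   0.0441]] 0.1542766
283 230 [[ 0.4739 -0.2837  0.0483]] 0.1496887
235 240 [[ 0.4493 -0.2872  0.0562]] 0.14269216
276 240 [[ 0.4699 -0.286   0.0557]] 0.14320832
255 150 [[ 0.4568 -0.2481  0.0119]] 0.17412376
255 120 [[ 0.4556 -0.2302  0.0121]] 0.16888268
300 100 [[ 0.4812 -0.217   0.0119]] 0.16572599
250 250 [[ 0.4579 -0.3162  0.0118]] 0.1936898
[[254.3271831  218.01563192]]
[[216.38702135 177.08052045]]
```

View pics/g4.png

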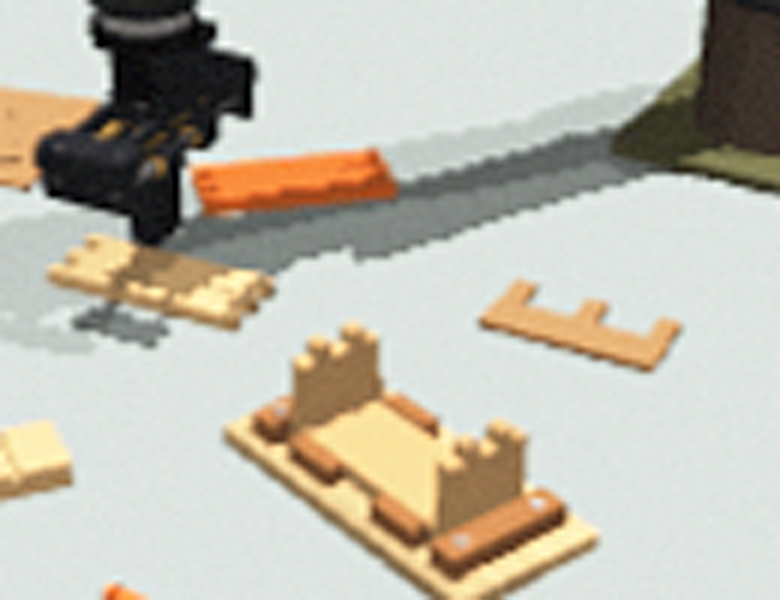

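```bash

python3 - <<'E'
from fit import *
s=pickle.load(open('wg.pkl','rb')); M=yaw(); p=get_state()['tool_pos']
C=-np.array(s['R']).T@s['t']; print('cam in tool',M.T@(C-p))
for v in range(220,300,6):
    print(v,[ (M.T@(deproj(s,u,v,s['depth'][v,u])[0]-p)*1000).round(0).tolist() for u in (222,234,276)])
E
```

```text
cam in tool [ 0.07341442  0.0003381  -0.18179285]
220 [[1.0, -21.0, -7.0], [1.0, -13.0, -6.0], [1.0, 14.0, -7.0]]
226 [[-3.0, -21.0, -7.0], [-3.0, -13.0, -7.0], [-3.0, 14.0, -6.0]]
232 [[11.0, -17.0, -47.0], [9.0, -11.0, -41.0], [9.0, 12.0, -43.0]]
238 [[11.0, -16.0, -53.0], [9.0, -10.0, -50.0], [9.0, 11.0, -50.0]]
244 [[10.0, -15.0, -59.0], [9.0, -10.0, -55.0], [9.0, 11.0, -55.0]]
250 [[9.0, -15.0, -63.0], [9.0, -9.0, -62.0], [9.0, 10.0, -62.0]]
256 [[9.0, -14.0, -68.0], [9.0, -9.0, -68.0], [9.0, 10.0, -67.0]]
262 [[9.0, -14.0, -73.0], [8.0, -9.0, -71.0], [10.0, 9.0, -75.0]]
268 [[9.0, -13.0, -77.0], [8.0, -8.0, -77.0], [9.0, 9.0, -78.0]]
274 [[8.0, -13.0, -81.0], [8.0, -8.0, -80.0], [8.0, 9.0, -80.0]]
280 [[5.0, -13.0, -81.0], [5.0, -8.0, -81.0], [4.0, 9.0, -79.0]]
286 [[26.0, -9.0, -115.0], [26.0, -5.0, -114.0], [26.0, 6.0, -115.0]]
292 [[73.0, 0.0, -182.0], [26.0, -5.0, -117.0], [26.0, 6.0, -117.0]]
298 [[24.0, -8.0, -118.0], [24.0, -5.0, -118.0], [25.0, 6.0, -118.0]]
```

```bash

python3 - <<'E'
from fit import *
t=snapshot('scene'); M=yaw(); p=get_state()['tool_pos']
print(get_state()['opening'])
for v in range(155,182,1):
    print(v,[ (M.T@(deproj(t,u,v,t['depth'][v,u])[0]-p)*1000).round(0).tolist() for u in (213,215,217)])
E
```

```text
0.027629069795915454
155 [[13.0, 38.0, -125.0], [17.0, 30.0, -123.0], [28.0, 33.0, -126.0]]
156 [[6.0, 29.0, -115.0], [19.0, 34.0, -120.0], [26.0, 30.0, -120.0]]
157 [[7.0, 29.0, -111.0], [21.0, 38.0, -118.0], [30.0, 36.0, -119.0]]
158 [[20.0, 51.0, -119.0], [21.0, 37.0, -113.0], [29.0, 35.0, -114.0]]
159 [[24.0, 59.0, -120.0], [9.0, 18.0, -97.0], [28.0, 34.0, -109.0]]
160 [[2.0, 22.0, -93.0], [6.0, 14.0, -90.0], [4.0, -6.0, -80.0]]
161 [[2.0, 23.0, -89.0], [6.0, 14.0, -85.0], [2.0, -9.0, -74.0]]
162 [[-0.0, 20.0, -82.0], [7.0, 17.0, -82.0], [3.0, -5.0, -71.0]]
163 [[2.0, 25.0, -80.0], [5.0, 14.0, -76.0], [5.0, -2.0, -68.0]]
164 [[-2.0, 18.0, -71.0], [7.0, 17.0, -73.0], [3.0, -5.0, -62.0]]
165 [[-3.0, 17.0, -66.0], [9.0, 21.0, -71.0], [4.0, -3.0, -58.0]]
166 [[-4.0, 16.0, -61.0], [8.0, 20.0, -65.0], [6.0, -0.0, -55.0]]
167 [[0.0, 23.0, -60.0], [6.0, 17.0, -59.0], [5.0, -1.0, -50.0]]
168 [[-4.0, 17.0, -51.0], [7.0, 18.0, -55.0], [3.0, -4.0, -43.0]]
169 [[-5.0, 16.0, -46.0], [6.0, 17.0, -49.0], [-36.0, -68.0, 3.0]]
170 [[-46.0, -50.0, 1.0], [2.0, 12.0, -41.0], [-32.0, -61.0, 4.0]]
171 [[-31.0, -25.0, -9.0], [-20.0, -23.0, -13.0], [-24.0, -47.0, -0.0]]
172 [[-26.0, -16.0, -10.0], [-17.0, -18.0, -11.0], [-10.0, -24.0, -10.0]]
173 [[-23.0, -12.0, -8.0], [-13.0, -11.0, -11.0], [-4.0, -13.0, -13.0]]
174 [[-17.0, -2.0, -10.0], [-8.0, -3.0, -12.0], [0.0, -6.0, -12.0]]
175 [[-13.0, 6.0, -10.0], [-4.0, 4.0, -12.0], [3.0, -0.0, -11.0]]
176 [[-7.0, 16.0, -12.0], [0.0, 11.0, -11.0], [7.0, 5.0, -10.0]]
177 [[-5.0, 19.0, -9.0], [3.0, 16.0, -10.0], [11.0, 13.0, -10.0]]
178 [[2.0, 32.0, -13.0], [9.0, 26.0, -11.0], [17.0, 23.0, -12.0]]
179 [[2.0, 31.0, -7.0], [11.0, 30.0, -9.0], [17.0, 24.0, -8.0]]
180 [[1.0, 30.0, -1.0], [12.0, 32.0, -6.0], [23.0, 34.0, -9.0]]
181 [[-0.0, 29.0, 4.0], [12.0, 33.0, -1.0], [21.0, 31.0, -3.0]]
```

Request:
send_rows:
  series:
    - {"grip": 1,"dx": 0,"dy": 0,"dz": 0,"turn": 0}
    - {"grip": 1,"dx": 1,"dy": 0,"dz": 0,"turn": 0}
    - {"grip": 1,"dx": 1,"dy": 0.5,"dz": 0,"turn": 0}
    - {"grip": 1,"dx": 0,"dy": 0.5,"dz": 0,"turn": 0}
    - {"grip": 1,"dx": 0,"dy": 0,"dz": 0,"turn": 0}
    - {"grip": 1,"dx": 0,"dy": 0,"dz": 0,"turn": 0}
    - {"grip": 1,"dx": 0,"dy": 0,"dz": 0,"turn": 0}
    - {"grip": 1,"dx": 0,"dy": 0,"dz": 0,"turn": 0}
    - {"grip": 1,"dx": 0,"dy": 0,"dz": 0,"turn": 0}
    - {"grip": 1,"dx": 0,"dy": 0,"dz": 8,"turn": 0}
    - {"grip": 1,"dx": 0,"dy": 0,"dz": 10,"turn": 0}
    - {"grip": 1,"dx": 0,"dy": 0,"dz": 10,"turn": 0}
    - {"grip": 1,"dx": 0,"dy": 0,"dz": 0,"turn": 0}
  force: 30

```text
clock: 7.8
tool_pos: [0.4593, -0.2929, -0.0256]
eef_rot: [0.683, 0.73, -0.0, -0.002]
contact_force: [-0.4, 0.8, 0.6]
opening: 0.998
```

```bash

python3 - <<'E'
from fit import *
s=snapshot('wrist'); pickle.dump(s,open('wg.pkl','wb')); save(s,'g5',sc=1.5)
st=get_state(); print(st['tool_pos'],st['contact_force'],st['clock'],st['opening'])
t=snapshot('scene'); save(t,'g6',(190,130,290,200),7)
M=yaw(); p=get_state()['tool_pos']
for v in range(218,250,4):
    print(v,[ (deproj(s,u,v,s['depth'][v,u])[0]*1000).round(0).tolist() for u in (155,165,174,335,345)])
E
```

```text
[ 0.45959299 -0.29314919 -0.02498541] [-0.28249728 -1.00893767  0.23030549] 7.85 1.0014939889957437
218 [[400.0, -287.0, -1.0], [406.0, -286.0, -0.0], [411.0, -286.0, -0.0], [506.0, -280.0, -1.0], [512.0, -279.0, -0.0]]
222 [[400.0, -290.0, -1.0], [406.0, -289.0, 0.0], [411.0, -289.0, -1.0], [507.0, -283.0, -2.0], [513.0, -282.0, -1.0]]
226 [[399.0, -292.0, -1.0], [406.0, -292.0, -0.0], [411.0, -291.0, -1.0], [507.0, -285.0, -0.0], [513.0, -285.0, -1.0]]
230 [[406.0, -286.0, 18.0], [410.0, -287.0, 15.0], [415.0, -287.0, 14.0], [503.0, -282.0, 12.0], [509.0, -281.0, 13.0]]
234 [[407.0, -286.0, 22.0], [412.0, -287.0, 20.0], [415.0, -289.0, 14.0], [503.0, -284.0, 14.0], [507.0, -281.0, 19.0]]
238 [[408.0, -287.0, 25.0], [413.0, -287.0, 25.0], [415.0, -291.0, 15.0], [504.0, -286.0, 13.0], [505.0, -281.0, 24.0]]
242 [[410.0, -287.0, 29.0], [415.0, -287.0, 29.0], [415.0, -293.0, 16.0], [504.0, -289.0, 13.0], [504.0, -281.0, 28.0]]
246 [[411.0, -287.0, 34.0], [415.0, -289.0, 30.0], [416.0, -295.0, 16.0], [504.0, -291.0, 14.0], [503.0, -282.0, 30.0]]
```

View pics/g5.png

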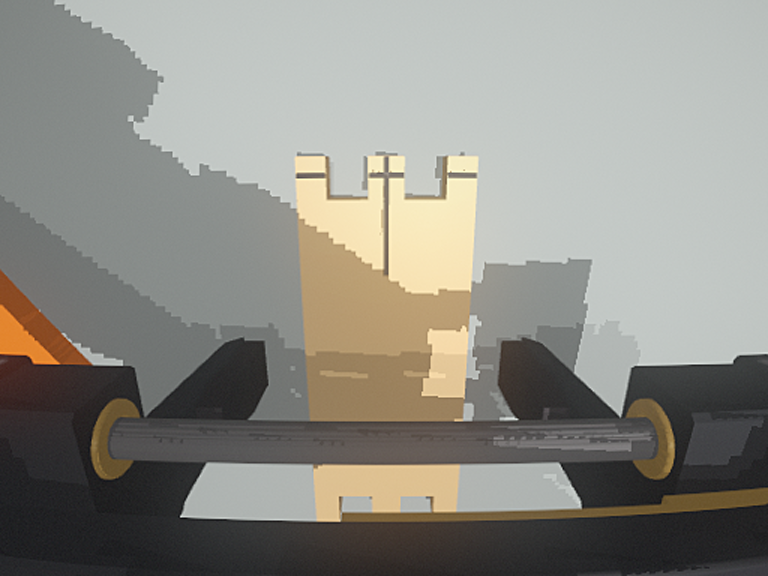

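View pics/g6.png

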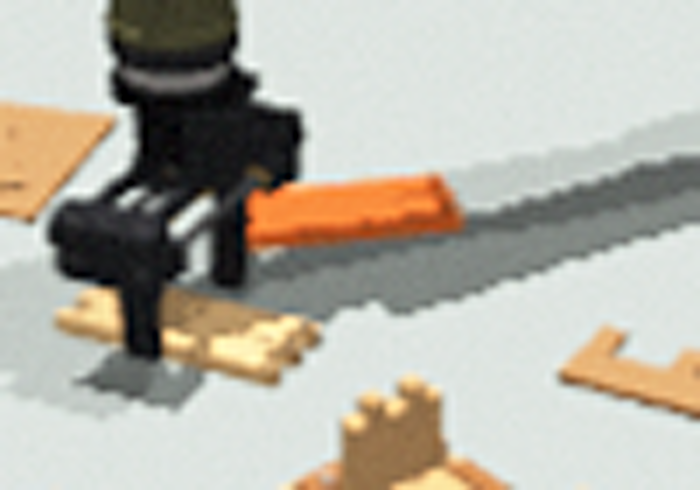

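Request:
send_rows:
  series:
    - {"grip": 1,"dx": 0,"dy": 0,"dz": 6,"turn": 0}
    - {"grip": 1,"dx": 0,"dy": 0,"dz": 4,"turn": 0}
    - {"grip": 1,"dx": 0,"dy": 0,"dz": 0,"turn": 0}
    - {"grip": 0,"dx": 0,"dy": 0,"dz": 0,"turn": 0}
    - {"grip": 0,"dx": 0,"dy": 0,"dz": 0,"turn": 0}
    - {"grip": 0,"dx": 0,"dy": 0,"dz": 0,"turn": 0}
    - {"grip": 0,"dx": 0,"dy": 0,"dz": 0,"turn": 0}
    - {"grip": 0,"dx": 0,"dy": 0,"dz": 0,"turn": 0}
  force: 30

```text
clock: 8.7
tool_pos: [0.4605, -0.2937, -0.0337]
eef_rot: [0.683, 0.73, 0.0, 0.0]
contact_force: [0.3, 0.6, 0.5]
opening: 0.676
```

```bash

python3 - <<'E'
from fit import *
s=snapshot('wrist'); pickle.dump(s,open('wg.pkl','wb')); save(s,'g7',sc=1.5)
st=get_state(); print(st['tool_pos'],st['contact_force'],st['clock'],st['opening'])
q=np.load('frame.npy'); 
path([((.48,-.24,.10),0,4),((q[0],q[1],.115),np.degrees(q[2]),6)])
E
```

```text
[ 0.46051762 -0.29370941 -0.03365588] [-0.44842532  1.15884456  2.43927864] 8.75 0.6748418281802218
[{"grip": 1, "dx": 13.1, "dy": 5.7, "dz": -33.4, "turn": 0.016}, {"grip": 1, "dx": 13.1, "dy": 5.6, "dz": -33.4, "turn": 0.017}, {"grip": 1, "dx": 13.3, "dy": 5.3, "dz": -33.4, "turn": 0.016}, {"grip": 1, "dx": 13.3, "dy": 5.1, "dz": -33.5, "turn": 0.017}, {"grip": 1, "dx": 35.9, "dy": 19.1, "dz": -2.5, "turn": 0.065}, {"grip": 1, "dx": 37.1, "dy": 16.8, "dz": -2.5, "turn": 0.065}, {"grip": 1, "dx": 38.1, "dy": 14.3, "dz": -2.5, "turn": 0.065}, {"grip": 1, "dx": 38.9, "dy": 11.9, "dz": -2.5, "turn": 0.064}, {"grip": 1, "dx": 39.6, "dy": 9.3, "dz": -2.5, "turn": 0.065}, {"grip": 1, "dx": 40.1, "dy": 6.7, "dz": -2.5, "turn": 0.065}]
```

View pics/g7.png

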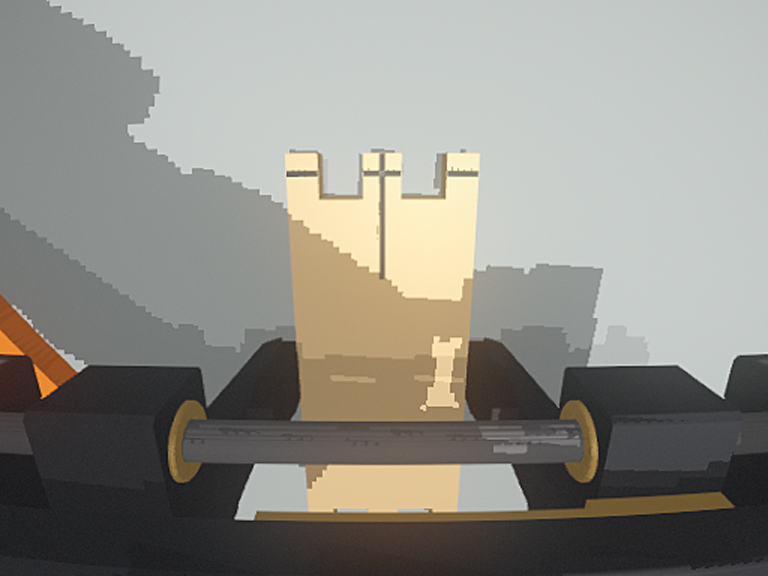

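Request:
send_rows:
  series:
    - {"grip": 0,"dx": 0,"dy": 0,"dz": -20,"turn": 0}
    - {"grip": 0,"dx": 13,"dy": 6,"dz": -38,"turn": 0.03}
    - {"grip": 0,"dx": 20,"dy": 8,"dz": -38,"turn": 0.04}
    - {"grip": 0,"dx": 24,"dy": 10,"dz": -30,"turn": 0.05}
    - {"grip": 0,"dx": 32,"dy": 14,"dz": 0,"turn": 0.06}
    - {"grip": 0,"dx": 37,"dy": 14,"dz": 0,"turn": 0.06}
    - {"grip": 0,"dx": 38,"dy": 12,"dz": 0,"turn": 0.06}
    - {"grip": 0,"dx": 39,"dy": 11,"dz": 0,"turn": 0.06}
    - {"grip": 0,"dx": 38,"dy": 9,"dz": 0,"turn": 0.06}
    - {"grip": 0,"dx": 25,"dy": 6,"dz": 0,"turn": 0.04}
    - {"grip": 0,"dx": 10,"dy": 4,"dz": 0,"turn": 0}
    - {"grip": 0,"dx": 0,"dy": 0,"dz": 0,"turn": 0}
  force: 30

```text
clock: 9.95
tool_pos: [0.5968, -0.035, 0.0919]
eef_rot: [0.831, 0.556, 0.0, 0.0]
contact_force: [0.3, 0.4, -1.3]
opening: 0.676
```

```bash

python3 - <<'E'
from fit import *
st=get_state(); print(st['tool_pos'],st['contact_force'],st['clock'],st['opening'])
q=np.load('frame.npy'); 
path([((q[0],q[1],.085),np.degrees(q[2]),3)])
E
```

```text
[ 0.59683541 -0.03504446  0.09191017] [ 0.34362597  0.38182974 -1.29874679] 9.95 0.6757498823161331
[{"grip": 1, "dx": 3.0, "dy": -1.9, "dz": 2.3, "turn": -0.0}, {"grip": 1, "dx": 2.9, "dy": -2.0, "dz": 2.3, "turn": -0.001}, {"grip": 1, "dx": 3.0, "dy": -1.9, "dz": 2.3, "turn": -0.0}]
```

Request:
send_rows:
  series:
    - {"grip": 0,"dx": 3,"dy": -2,"dz": 2,"turn": 0}
    - {"grip": 0,"dx": 3,"dy": -2,"dz": 2,"turn": -0.001}
    - {"grip": 0,"dx": 3,"dy": -2,"dz": 3,"turn": 0}
    - {"grip": 0,"dx": 0,"dy": 0,"dz": 0,"turn": 0}
    - {"grip": 0,"dx": 0,"dy": 0,"dz": 0,"turn": 0}
  force: 30

```text
clock: 10.45
tool_pos: [0.5939, -0.0258, 0.0851]
eef_rot: [0.832, 0.555, -0.0, -0.0]
contact_force: [0.4, 0.1, -2.0]
opening: 0.679
```

```bash

python3 - <<'E'
from fit import *
s=snapshot('wrist'); pickle.dump(s,open('wh.pkl','wb')); save(s,'h1',(180,60,340,240),3.3)
t=snapshot('scene'); pickle.dump(t,open('sh.pkl','wb')); save(t,'h2',(210,130,310,240),5)
st=get_state(); print(st['tool_pos'],st['contact_force'],st['clock'],st['opening']); M=yaw(); print(np.degrees(np.arctan2(M[1,1],M[0,1])))
E
```

```text
[ 0.59419827 -0.02589589  0.08529287] [-0.02478406  0.48866661 -0.30407247] 10.55 0.6778848952639572
-22.53716753850487
```

View pics/h1.png

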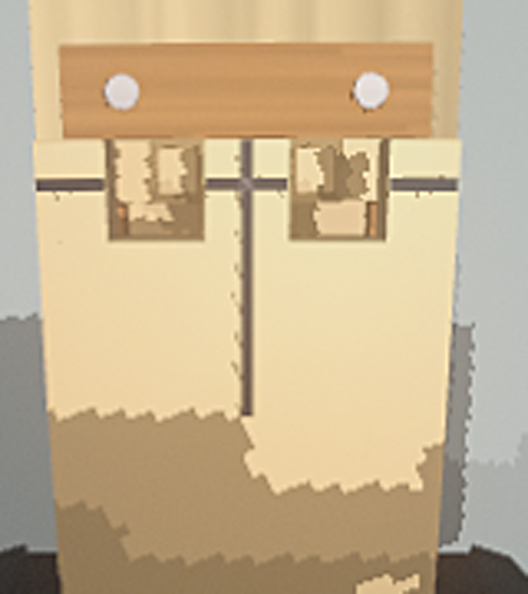

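View pics/h2.png

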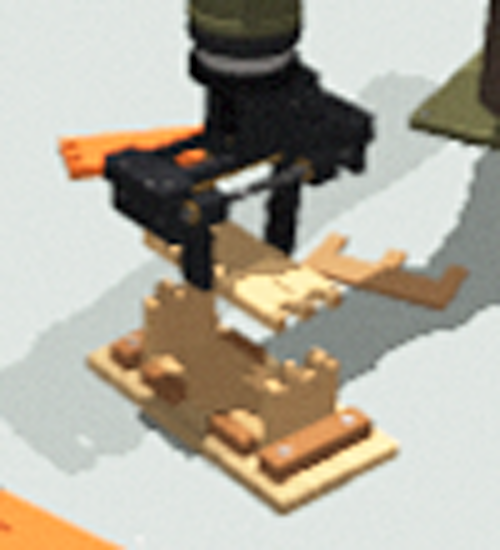

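```bash

python3 - <<'E'
from fit import *
s=pickle.load(open('wh.pkl','rb')); c=(180,60,340,240)
zt=119+12
obj=[[-30,75,zt],[30,75,zt],[-20,61,zt],[-6,61,zt],[6,61,zt],[20,61,zt],[0,69,zt]]
pix=unc([[35,138],[460,138],[109,240],[204,240],[290,240],[385,240],[247,184]],c,3.3)
q,res=fitpose(s,obj,pix,[.594,-.026,-.39]); print('panel',q,np.degrees(q[2]),res.round(1).tolist())
# free z
def fz(x):
    o=np.array(obj,float); o[:,2]=x[3]*1000; return (proj(s,tf(x[:3],o))-pix).ravel()
r=least_squares(fz,[*q,.131]); print('freez',r.x)
f=np.load('frame.npy'); print('frame',f)
P=[(tf(q,box(-30,30,-75,75,zt)),(0,0,255))]
for sx in(-13,13):
    P.append((tf(q,box(sx-7,sx+7,61,75,zt)),(0,0,255)))
    for sy in(69,): P.append((tf(f,box(sx-5.5,sx+5.5,sy-6,sy+6,84)),(255,0,0))); P.append((tf(f,box(sx-3.5,sx+3.5,sy-4,sy+4,84)),(255,0,0)))
P.append((tf(f,box(-30,30,63,75,72)),(0,160,0)));P.append((tf(f,box(-55,55,-115,115,12)),(0,160,0)))
overlay(s,P,'h3',(180,60,340,150),5)
c_,s_=np.cos(f[2]),np.sin(f[2]); d=q[:2]-f[:2]; print('panel rel frame (frame x,y) mm',(np.array([[c_,s_],[-s_,c_]])@d*1000).round(2))
E
```

```text
panel [ 0.59438634 -0.02520521 -0.39410372] -22.580479971806888 [[-1.1, 0.3], [0.9, 0.3], [-0.7, 0.1], [0.3, -0.0], [-0.2, -0.0], [0.8, 0.1], [0.0, -0.6]]
freez [ 0.59435385 -0.02527941 -0.39410643  0.12911794]
frame [ 0.59485375 -0.02464351 -0.3892455 ]
panel rel frame (frame x,y) mm [-0.22 -0.7 ]
```

View pics/h3.png

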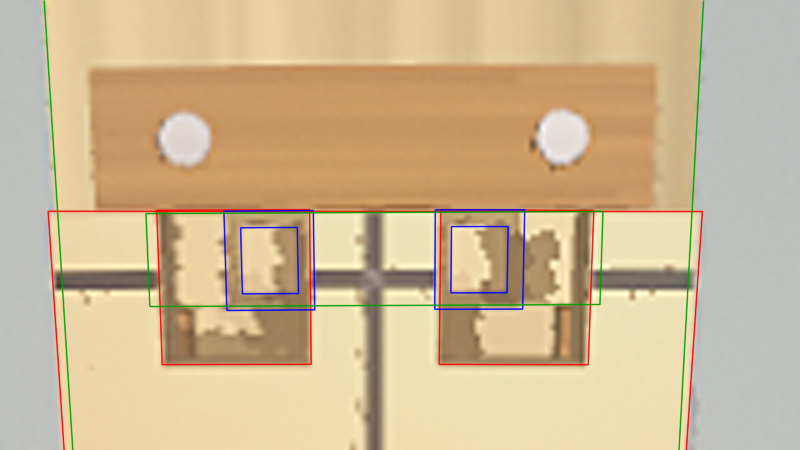

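Request:
send_rows:
  series:
    - {"grip": 0,"dx": 0.7,"dy": 0.3,"dz": 8,"turn": -0.004}
    - {"grip": 0,"dx": 0,"dy": 0,"dz": 12,"turn": 0}
    - {"grip": 0,"dx": 0,"dy": 0,"dz": 9,"turn": 0}
    - {"grip": 0,"dx": 0,"dy": 0,"dz": 0,"turn": 0}
    - {"grip": 0,"dx": 0,"dy": 0,"dz": 0,"turn": 0}
    - {"grip": 0,"dx": 0,"dy": 0,"dz": 0,"turn": 0}
  force: 30

```text
clock: 11.15
tool_pos: [0.595, -0.0251, 0.0563]
eef_rot: [0.83, 0.557, 0.0, 0.0]
contact_force: [-0.1, -0.5, -0.3]
opening: 0.675
```

```bash

python3 - <<'E'
from fit import *
s=snapshot('wrist'); pickle.dump(s,open('wh.pkl','wb')); save(s,'h4',(180,60,340,180),5)
t=snapshot('scene'); pickle.dump(t,open('sh.pkl','wb')); save(t,'h5',(210,150,310,240),6)
st=get_state(); print(st['tool_pos'],st['contact_force'],st['clock'],st['opening']); M=yaw(); print(np.degrees(np.arctan2(M[1,1],M[0,1])))
f=np.load('frame.npy'); P=[]
for sx in(-13,13):P.append((tf(f,box(sx-5.5,sx+5.5,63,75,84)),(255,0,0)));P.append((tf(f,box(sx-3.5,sx+3.5,65,73,84)),(255,0,0)))
overlay(s,P,'h4b',(180,60,340,180),5)
E
```

```text
[ 0.59511514 -0.02503631  0.05658155] [ 0.09497656  0.2142229  -1.4784361 ] 11.25 0.6758346628402488
-22.288598683565972
```

View pics/h4.png

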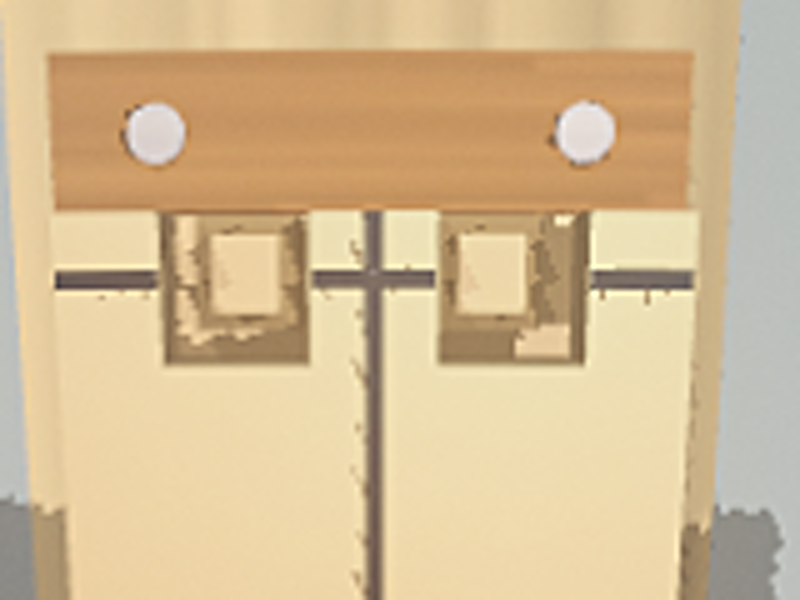

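View pics/h5.png

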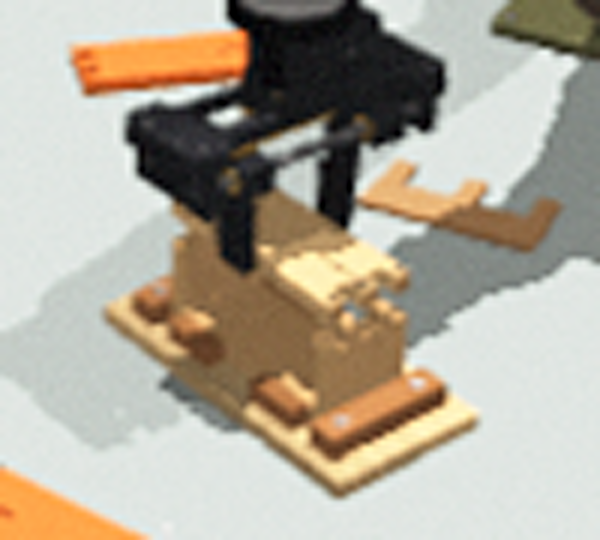

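View pics/h4b.png

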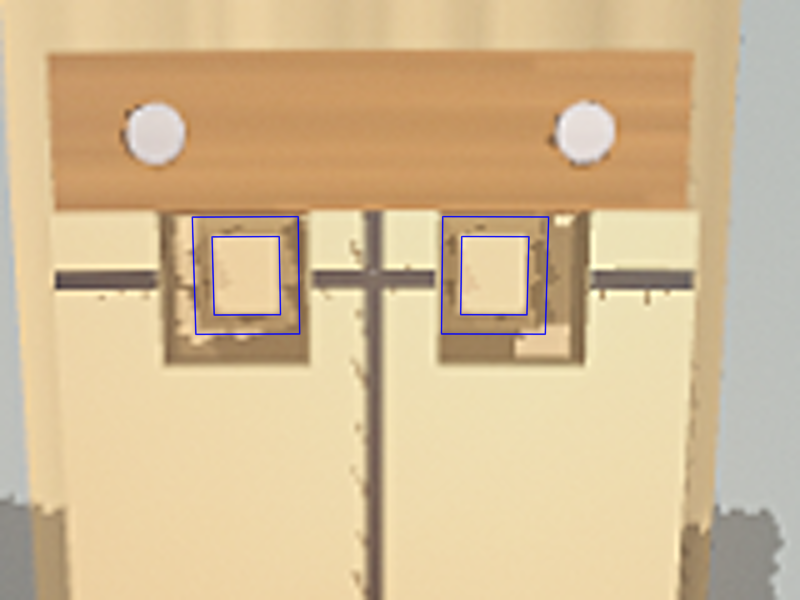

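```bash

python3 - <<'E'
from fit import *
s=pickle.load(open('wh.pkl','rb')); c=(180,60,340,180)
zt=(0.0566+.0337+.012)*1000
obj=[[-30,75,zt],[30,75,zt],[-20,61,zt],[-6,61,zt],[6,61,zt],[20,61,zt],[0,69,zt]]
pix=unc([[51,211],[698,210],[165,363],[309,363],[439,362],[585,362],[373,279]],c,5)
q,res=fitpose(s,obj,pix,[.594,-.026,-.39]); print('panel',q,np.degrees(q[2]),res.round(1).tolist())
f=np.load('frame.npy')
obj=[[-16.5,73,84],[-9.5,73,84],[-16.5,65,84],[-9.5,65,84],[9.5,73,84],[16.5,73,84],[9.5,65,84],[16.5,65,84]]
pix=unc([[210,234],[279,234],[214,316],[281,316],[457,234],[525,234],[458,316],[528,316]],c,5)
g,res=fitpose(s,obj,pix,f); print('frame(loc)',g,np.degrees(g[2]),res.round(1).tolist(), f)
for F in (f,g):
    c_,s_=np.cos(F[2]),np.sin(F[2]); R=np.array([[c_,s_],[-s_,c_]]); print('rel end',(R@(tf(q,[[0,69,0]])[0]-tf(F,[[0,69,0]])[0])[:2]*1000).round(2), 'rel centre',(R@(q-F)[:2]*1000).round(2),np.degrees(q[2]-F[2]))
E
```

```text
panel [ 0.59554205 -0.02444252 -0.38755507] -22.205269648601128 [[-0.8, -0.0], [0.7, -0.1], [-0.7, 0.2], [0.3, 0.1], [-0.1, 0.2], [0.5, 0.3], [0.2, -0.6]]
frame(loc) [ 0.59489788 -0.02463326 -0.38711487] -22.180048311130342 [[0.1, 0.5], [-0.3, 0.4], [-0.3, -0.3], [-0.4, -0.4], [0.6, 0.3], [0.5, 0.3], [0.2, -0.5], [-0.5, -0.4]] [ 0.59485375 -0.02464351 -0.3892455 ]
rel end [0.44 0.45] rel centre [0.56 0.45] 0.09685482397091698
rel end [0.55 0.42] rel centre [0.52 0.42] -0.02522133747078652
```

Request:
send_rows:
  series:
    - {"grip": 0,"dx": -0.4,"dy": -0.5,"dz": 3,"turn": 0}
    - {"grip": 0,"dx": 0,"dy": 0,"dz": 3,"turn": 0}
    - {"grip": 0,"dx": 0,"dy": 0,"dz": 3,"turn": 0}
    - {"grip": 0,"dx": 0,"dy": 0,"dz": 3,"turn": 0}
    - {"grip": 0,"dx": 0,"dy": 0,"dz": 0,"turn": 0}
  force: 30

```text
clock: 11.75
tool_pos: [0.5937, -0.0251, 0.0436]
eef_rot: [0.83, 0.557, -0.0, -0.0]
contact_force: [-0.0, -0.9, -0.8]
opening: 0.677
```

Request:
send_rows:
  series:
    - {"grip": 0,"dx": 0,"dy": 0,"dz": 2.5,"turn": 0}
    - {"grip": 0,"dx": 0,"dy": 0,"dz": 2,"turn": 0}
    - {"grip": 0,"dx": 0,"dy": 0,"dz": 1,"turn": 0}
    - {"grip": 0,"dx": 0,"dy": 0,"dz": 0,"turn": 0}
    - {"grip": 0,"dx": 0,"dy": 0,"dz": 0,"turn": 0}
  force: 30

```text
clock: 12.25
tool_pos: [0.5942, -0.0251, 0.0387]
eef_rot: [0.83, 0.557, 0.0, -0.0]
contact_force: [0.5, -1.0, -1.3]
opening: 0.676
```

```bash

python3 - <<'E'
from fit import *
s=snapshot('wrist'); pickle.dump(s,open('wh.pkl','wb')); save(s,'h6',(180,60,340,180),5)
st=get_state(); print(st['tool_pos'],st['contact_force'],st['clock'],st['opening'])
E
```

```text
[ 0.59418295 -0.02516624  0.03876491] [-0.49003439  0.57248803 -0.03247087] 12.3 0.6779397058396966
```

View pics/h6.png

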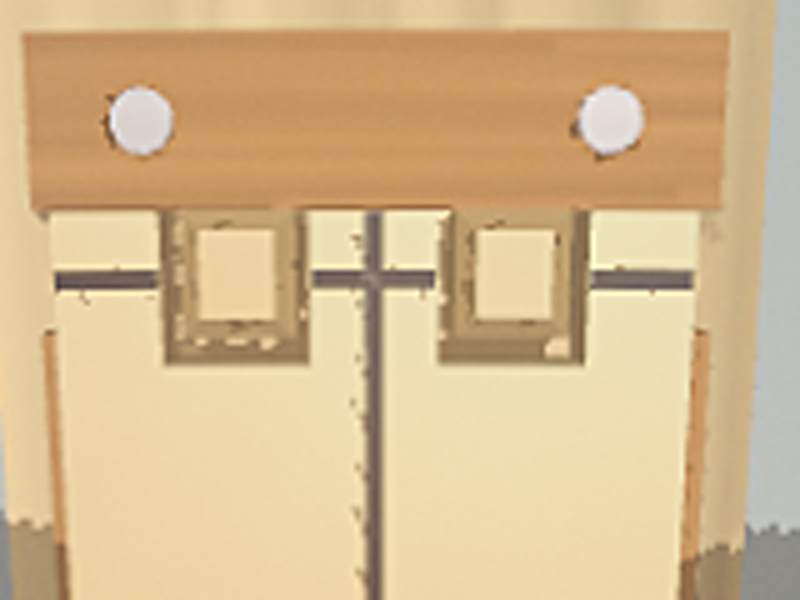

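Request:
send_rows:
  series:
    - {"grip": 0,"dx": 0,"dy": 0,"dz": 0.7,"turn": 0}
    - {"grip": 0,"dx": 0,"dy": 0,"dz": 0.5,"turn": 0}
    - {"grip": 0,"dx": 0,"dy": 0,"dz": 0,"turn": 0}
  force: 30

```text
clock: 12.6
tool_pos: [0.5943, -0.0251, 0.0383]
eef_rot: [0.83, 0.557, 0.0, 0.0]
contact_force: [-0.7, 1.3, 5.7]
opening: 0.674
```

```bash

python3 - <<'E'
from fit import *
st=get_state(); print(st['tool_pos'],st['contact_force'],st['clock'],st['opening'])
E
```

```text
[ 0.59425888 -0.02514143  0.03833183] [-0.67881712  1.26290091  5.7381753 ] 12.6 0.6736682341008962
```

Request:
send_rows:
  series:
    - {"grip": 0.85,"dx": 0,"dy": 0,"dz": 0,"turn": 0}
    - {"grip": 0.85,"dx": 0,"dy": 0,"dz": 0,"turn": 0}
    - {"grip": 0.9,"dx": 0,"dy": 0,"dz": 0,"turn": 0}
    - {"grip": 0.9,"dx": 0,"dy": 0,"dz": -5,"turn": 0}
    - {"grip": 0.9,"dx": 0,"dy": 0,"dz": -25,"turn": 0}
    - {"grip": 0.9,"dx": 0,"dy": 0,"dz": -40,"turn": 0}
    - {"grip": 0.9,"dx": 0,"dy": 0,"dz": -40,"turn": 0}
    - {"grip": 0.9,"dx": 0,"dy": 0,"dz": -30,"turn": 0}
    - {"grip": 0.9,"dx": 0,"dy": 0,"dz": 0,"turn": 0}
    - {"grip": 0.9,"dx": 0,"dy": 0,"dz": 0,"turn": 0}
    - {"grip": 0.9,"dx": 0,"dy": 0,"dz": 0,"turn": 0}
  force: 30

```text
clock: 13.7
tool_pos: [0.5931, -0.0248, 0.1763]
eef_rot: [0.83, 0.557, -0.001, -0.001]
contact_force: [-0.1, -0.2, -0.3]
opening: 0.901
```

```bash

python3 - <<'E'
from fit import *
s=snapshot('wrist'); pickle.dump(s,open('wm.pkl','wb')); save(s,'m1',(190,70,320,230),3.7)
save(s,'m1b',(215,80,295,130),9)
st=get_state(); print(st['tool_pos'],st['contact_force'],st['clock'],st['opening'])
d=s['depth']; v,u=np.mgrid[80:220,200:310]; P=deproj(s,u.ravel(),v.ravel(),d[80:220,200:310].ravel())
f=np.load('frame.npy'); c_,s_=np.cos(f[2]),np.sin(f[2]); L=(P[:,:2]-f[:2])@np.array([[c_,s_],[-s_,c_]]).T
for y0 in range(-70,71,20):
    for nm,xx in(('L',-22),('C',0),('R',22)):
        m=(abs(L[:,0]-xx)<6)&(abs(L[:,1]-y0)<8)&(P[:,2]>.06); print(y0,nm,(np.median(P[m,2])*1000).round(1) if m.any() else None,end=' | ')
    print()
E
```

```text
[ 0.59297425 -0.02491643  0.17606234] [ 1.07321155 -0.44475718 -0.0310372 ] 13.75 0.9021021146877467
-70 L None | -70 C None | -70 R None | 
-50 L None | -50 C None | -50 R None | 
-30 L None | -30 C None | -30 R None | 
-10 L None | -10 C None | -10 R None | 
10 L None | 10 C None | 10 R None | 
30 L None | 30 C None | 30 R None | 
50 L None | 50 C None | 50 R None | 
70 L None | 70 C None | 70 R None |
```

View pics/m1.png

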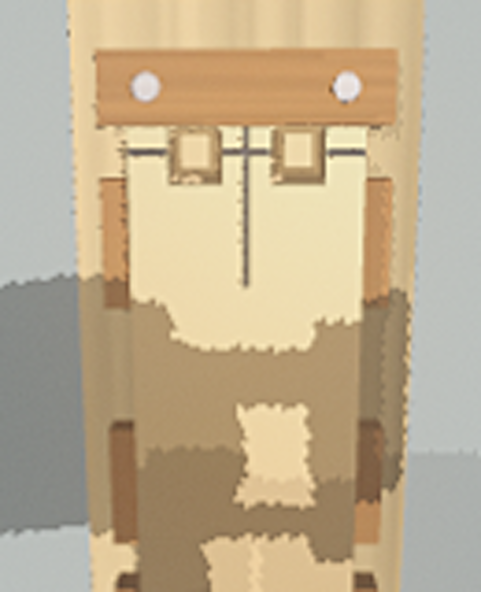

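View pics/m1b.png

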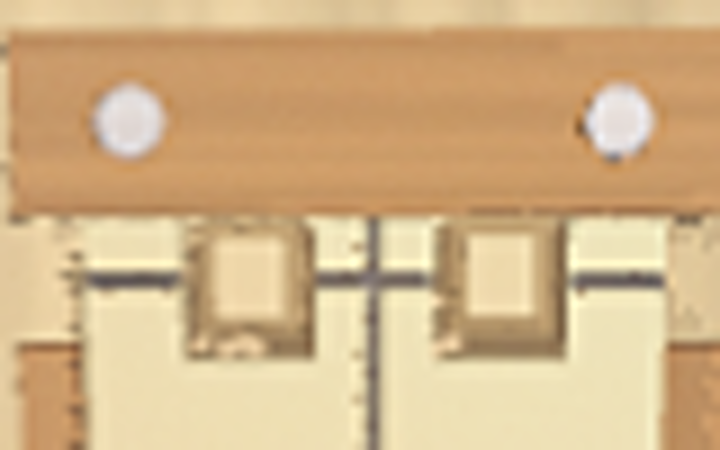

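```bash

python3 - <<'E'
from fit import *
s=pickle.load(open('wm.pkl','rb')); d=s['depth']
for v,u in [(110,256),(150,256),(180,256),(200,256),(112,242),(95,256),(110,200)]: print(v,u,d[v,u],deproj(s,u,v,d[v,u]).round(4))
E
```

```text
110 256 0.2631386 [[0.6209 0.0397 0.0845]]
150 256 0.27568185 [[0.6067 0.005  0.0826]]
180 256 0.28345537 [[ 0.5955 -0.0225  0.0833]]
200 256 0.28986615 [[ 0.5875 -0.042   0.0829]]
112 242 0.2648438 [[0.6081 0.043  0.0833]]
95 256 0.31204477 [[0.6268 0.0539 0.0288]]
110 200 0.34604225 [[ 0.5575  0.0648 -0.0017]]
```

```bash

python3 - <<'E'
from fit import *
s=pickle.load(open('wm.pkl','rb')); d=s['depth']
v,u=np.mgrid[80:220,200:310]; P=deproj(s,u.ravel(),v.ravel(),d[80:220,200:310].ravel())
f=np.load('frame.npy'); c_,s_=np.cos(f[2]),np.sin(f[2]); L=1000*(P[:,:2]-f[:2])@np.array([[c_,s_],[-s_,c_]]).T
for y0 in range(-70,71,20):
    for nm,xx in(('L',-23),('C',0),('R',23)):
        m=(abs(L[:,0]-xx)<5)&(abs(L[:,1]-y0)<8)&(P[:,2]>.06); print(y0,nm,(np.mean(P[m,2])*1000).round(1) if m.any() else None,end=' | ')
    print()
p=unc([[373,279]],(215,80),9)[0]; X=deproj(s,p[0],p[1],z=.084)[0]; print('mark',p,X,'model frame',tf(f,[[0,69,84]]))
np.save('mark.npy',X)
print(get_state()['q'])
st=np.load('stand.npy'); print(st,np.degrees(st[2]))
path([((.52,.20,.22),-12,5),((st[0],st[1],.20),np.degrees(st[2]),4)])
E
```

```text
-70 L None | -70 C None | -70 R None | 
-50 L None | -50 C None | -50 R None | 
-30 L 83.3 | -30 C 83.3 | -30 R 83.3 | 
-10 L 83.2 | -10 C 83.3 | -10 R 83.3 | 
10 L 83.2 | 10 C 83.3 | 10 R 83.2 | 
30 L 83.4 | 30 C 83.4 | 30 R 83.4 | 
50 L 83.4 | 50 C 83.4 | 50 R 83.5 | 
70 L 81.3 | 70 C 163.1 | 70 R 81.8 | 
mark [256.         110.55555556] [0.62069281 0.03923997 0.084     ] model frame [[0.62103859 0.03919499 0.084     ]]
[-0.22906608  0.70388651  0.34272519  1.70576865 -0.31172453  0.78910318
 -0.12851022]
[ 0.50484628  0.30860709 -0.04039317] -2.3143582356625694
[{"grip": 1, "dx": 36.1, "dy": -30.6, "dz": -8.8, "turn": -0.036}, {"grip": 1, "dx": 37.2, "dy": -29.2, "dz": -8.8, "turn": -0.036}, {"grip": 1, "dx": 38.1, "dy": -27.9, "dz": -8.8, "turn": -0.036}, {"grip": 1, "dx": 39.2, "dy": -26.5, "dz": -8.8, "turn": -0.036}, {"grip": 1, "dx": 40.1, "dy": -25.1, "dz": -8.7, "turn": -0.035}, {"grip": 1, "dx": 25.8, "dy": -9.3, "dz": 5.0, "turn": -0.043}, {"grip": 1, "dx": 26.1, "dy": -8.3, "dz": 5.0, "turn": -0.042}, {"grip": 1, "dx": 26.5, "dy": -7.1, "dz": 5.0, "turn": -0.042}, {"grip": 1, "dx": 26.7, "dy": -6.0, "dz": 5.0, "turn": -0.043}]
```

Request:
send_rows:
  series:
    - {"grip": 1,"dx": 36,"dy": -31,"dz": 0,"turn": -0.036}
    - {"grip": 1,"dx": 37,"dy": -29,"dz": 0,"turn": -0.036}
    - {"grip": 1,"dx": 38,"dy": -28,"dz": 0,"turn": -0.036}
    - {"grip": 1,"dx": 39,"dy": -26.5,"dz": 0,"turn": -0.036}
    - {"grip": 1,"dx": 40,"dy": -25,"dz": 0,"turn": -0.036}
    - {"grip": 1,"dx": 26,"dy": -9,"dz": 0,"turn": -0.043}
    - {"grip": 1,"dx": 26,"dy": -8,"dz": 0,"turn": -0.043}
    - {"grip": 1,"dx": 26.5,"dy": -7,"dz": 0,"turn": -0.043}
    - {"grip": 1,"dx": 26.5,"dy": -6,"dz": 0,"turn": -0.043}
    - {"grip": 1,"dx": 0,"dy": 0,"dz": 0,"turn": 0}
    - {"grip": 1,"dx": 0,"dy": 0,"dz": 0,"turn": 0}
    - {"grip": 1,"dx": 0,"dy": 0,"dz": 0,"turn": 0}

```text
clock: 14.95
tool_pos: [0.5062, 0.3055, 0.1769]
eef_rot: [0.721, 0.693, -0.001, 0.0]
contact_force: [0.7, -1.0, -0.6]
opening: 1.0
```

```bash

python3 - <<'E'
from fit import *
s=snapshot('wrist'); pickle.dump(s,open('wp.pkl','wb')); save(s,'p1',(180,60,340,240),3.3)
st=get_state(); print(st['tool_pos'],st['contact_force'],st['clock'],st['opening'])
q=np.load('stand.npy'); an=np.linspace(0,2*np.pi,40); circ=lambda r,z:np.c_[r*np.cos(an),r*np.sin(an),0*an+z]
overlay(s,[(tf(q,box(-35,35,-65,65,58)),(0,0,255)),(tf(q,circ(10.5,142)),(255,0,0)),(tf(q,circ(11,64)),(0,160,0))],'p2',(180,60,340,240),3.3)
path([((q[0],q[1],.12),np.degrees(q[2]),2),((q[0],q[1],.0455),np.degrees(q[2]),4)])
E
```

```text
[0.50644381 0.30546138 0.17710632] [-0.38084291 -0.46754693  0.43973684] 15.0 0.9992299917427562
[{"grip": 1, "dx": 1.5, "dy": -0.9, "dz": 28.6, "turn": 0.0}, {"grip": 1, "dx": 1.6, "dy": -0.8, "dz": 28.5, "turn": 0.001}, {"grip": 1, "dx": -0.0, "dy": -0.0, "dz": 18.6, "turn": -0.0}, {"grip": 1, "dx": -0.0, "dy": -0.0, "dz": 18.7, "turn": -0.0}, {"grip": 1, "dx": -0.0, "dy": -0.0, "dz": 18.6, "turn": -0.0}, {"grip": 1, "dx": -0.0, "dy": -0.0, "dz": 18.6, "turn": -0.0}]
```

View pics/p2.png

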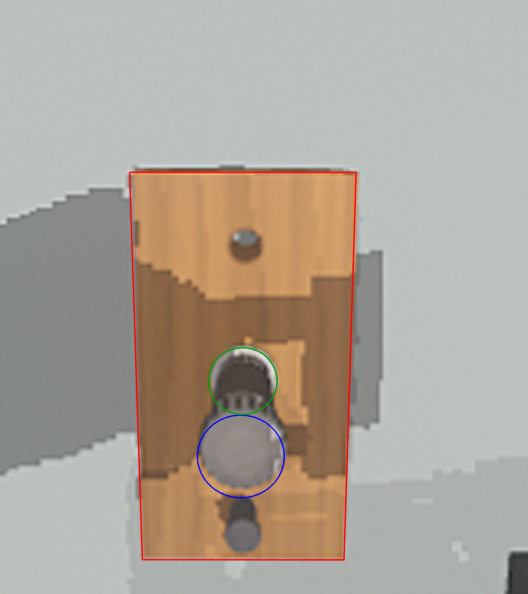

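View pics/p1.png

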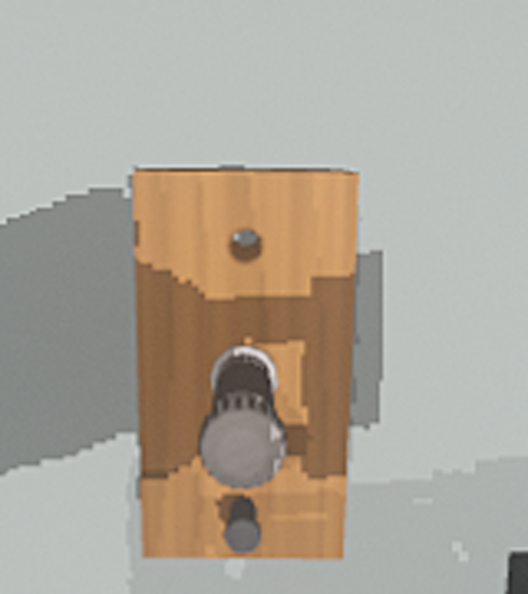

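```bash

python3 - <<'E'
from fit import *
s=pickle.load(open('wp.pkl','rb')); c=(180,60)
obj=[[-35,65,58],[35,65,58],[-35,-65,58],[35,-65,58]]
pix=unc([[133,170],[358,170],[143,558],[344,558]],c,3.3)
q,res=fitpose(s,obj,pix,np.load('stand.npy')); print('stand',q,np.degrees(q[2]),res.round(1).tolist()); np.save('stand2.npy',q)
p=unc([[243,446],[245,378]],c,3.3)
print('cap centre',deproj(s,p[0][0],p[0][1],z=.142),'flange',deproj(s,p[1][0],p[1][1],z=.064))
d=s['depth']; print('cap depth z',deproj(s,p[0][0],p[0][1],d[195,254]),'stand z',deproj(s,230,205,d[205,230]))
E
```

```text
stand [ 0.50551219  0.30909762 -0.04438389] -2.5430093436522396 [[-0.3, -0.1], [0.2, 0.2], [-0.0, -0.2], [0.2, 0.1]]
cap centre [[0.50559841 0.31124047 0.142     ]] flange [[0.50572802 0.30952616 0.064     ]]
cap depth z [[0.50559233 0.31113768 0.14167274]] stand z [[0.47746986 0.27351445 0.05668787]]
```

Request:
send_rows:
  series:
    - {"grip": 1,"dx": 2.5,"dy": -0.5,"dz": 28,"turn": 0.002}
    - {"grip": 1,"dx": 2,"dy": -0.5,"dz": 28,"turn": 0.002}
    - {"grip": 1,"dx": 0,"dy": 0,"dz": 19,"turn": 0}
    - {"grip": 1,"dx": 0,"dy": 0,"dz": 19,"turn": 0}
    - {"grip": 1,"dx": 0,"dy": 0,"dz": 19,"turn": 0}
    - {"grip": 1,"dx": 0,"dy": 0,"dz": 13,"turn": 0}
    - {"grip": 1,"dx": 0,"dy": 0,"dz": 5,"turn": 0}
    - {"grip": 1,"dx": 0,"dy": 0,"dz": 0,"turn": 0}
    - {"grip": 1,"dx": 0,"dy": 0,"dz": 0,"turn": 0}

```text
clock: 15.9
tool_pos: [0.506, 0.3121, 0.0472]
eef_rot: [0.722, 0.692, 0.001, 0.0]
contact_force: [0.3, 0.4, -0.5]
opening: 0.998
```

```bash

python3 - <<'E'
from fit import *
s=snapshot('wrist'); pickle.dump(s,open('wp2.pkl','wb')); save(s,'p3',(140,120,380,310),3.3)
t=snapshot('scene'); save(t,'p4',(300,120,400,240),5)
st=get_state(); print(st['tool_pos'],st['contact_force'],st['clock'],st['opening'])
E
```

```text
[0.50598062 0.31230447 0.04740987] [-0.04825906 -0.11722929  0.52565778] 16.0 0.997785891044435
```

View pics/p3.png

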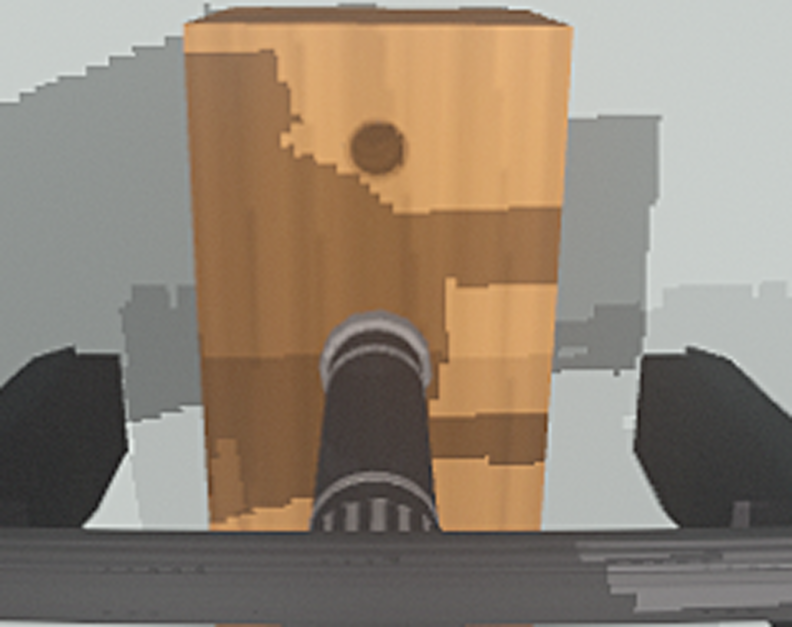

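View pics/p4.png

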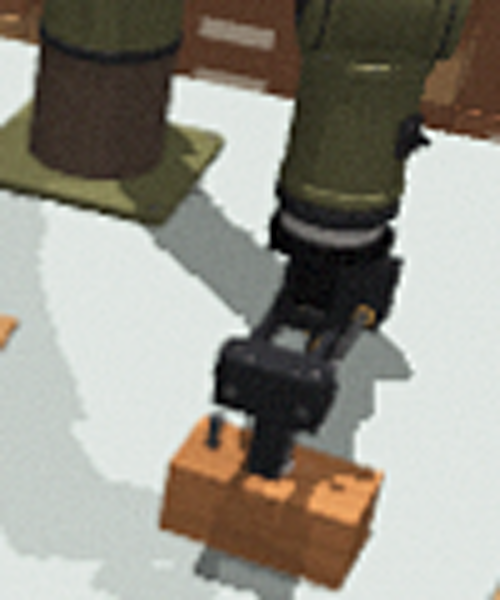

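```bash

python3 - <<'E'
from fit import *
t=snapshot('scene')
for z in (.06,.07,.08,.085,.09,.1): print(z,proj(t,[[.552,.312,z]]).round(1))
M=yaw(); p=get_state()['tool_pos']
s=pickle.load(open('wp2.pkl','rb')); d=s['depth']
for v in range(222,270,4): print(v,[(M.T@(deproj(s,u,v,d[v,u])[0]-p)*1000).round(0).tolist() for u in (170,177,334,340)])
E
```

```text
0.06 [[352.4 220.4]]
0.07 [[352.9 218. ]]
0.08 [[353.4 215.6]]
0.085 [[353.6 214.4]]
0.09 [[353.9 213.2]]
0.1 [[354.4 210.7]]
222 [[-23.0, -73.0, 47.0], [-23.0, -67.0, 47.0], [-23.0, 69.0, 48.0], [-24.0, 75.0, 48.0]]
226 [[-27.0, -74.0, 48.0], [-27.0, -68.0, 48.0], [-28.0, 70.0, 49.0], [-28.0, 76.0, 49.0]]
230 [[9.0, -46.0, -40.0], [-31.0, -68.0, 48.0], [7.0, 45.0, -35.0], [9.0, 47.0, -40.0]]
234 [[9.0, -44.0, -45.0], [-35.0, -68.0, 47.0], [5.0, 45.0, -36.0], [8.0, 46.0, -44.0]]
238 [[8.0, -44.0, -47.0], [-39.0, -69.0, 48.0], [2.0, 45.0, -37.0], [8.0, 45.0, -48.0]]
242 [[6.0, -43.0, -49.0], [-1.0, -44.0, -36.0], [0.0, 45.0, -37.0], [6.0, 45.0, -48.0]]
246 [[4.0, -44.0, -49.0], [-2.0, -43.0, -37.0], [-2.0, 45.0, -38.0], [5.0, 44.0, -51.0]]
250 [[2.0, -44.0, -50.0], [-5.0, -44.0, -37.0], [-4.0, 45.0, -38.0], [3.0, 44.0, -51.0]]
254 [[0.0, -43.0, -51.0], [-7.0, -44.0, -38.0], [-6.0, 45.0, -40.0], [0.0, 44.0, -51.0]]
258 [[-2.0, -44.0, -51.0], [-9.0, -44.0, -38.0], [-7.0, 44.0, -43.0], [-2.0, 44.0, -51.0]]
262 [[-4.0, -44.0, -52.0], [-63.0, -71.0, 48.0], [-10.0, 44.0, -42.0], [-3.0, 44.0, -53.0]]
266 [[-6.0, -44.0, -52.0], [-68.0, -71.0, 49.0], [-67.0, 73.0, 48.0], [-5.0, 44.0, -54.0]]
```

Request:
send_rows:
  series:
    - {"grip": 0.6,"dx": -1,"dy": 0,"dz": 0,"turn": 0}
    - {"grip": 0.4,"dx": -1,"dy": 0,"dz": 0,"turn": 0}
    - {"grip": 0,"dx": 0,"dy": 0,"dz": 0,"turn": 0}
    - {"grip": 0,"dx": 0,"dy": 0,"dz": 0,"turn": 0}
    - {"grip": 0,"dx": 0,"dy": 0,"dz": 0,"turn": 0}
    - {"grip": 0,"dx": 0,"dy": 0,"dz": 0,"turn": 0}
    - {"grip": 0,"dx": 0,"dy": 0,"dz": 0,"turn": 0}
    - {"grip": 0,"dx": 0,"dy": 0,"dz": 0,"turn": 0}
    - {"grip": 0,"dx": 0,"dy": 0,"dz": 0,"turn": 0}
    - {"grip": 0,"dx": 0,"dy": 0,"dz": 0,"turn": 0}
  force: 50

```text
clock: 17.05
tool_pos: [0.5051, 0.31, 0.0465]
eef_rot: [0.721, 0.692, -0.0, -0.0]
contact_force: [-0.0, -0.6, -0.9]
opening: 0.198
```

```bash

python3 - <<'E'
from fit import *
s=snapshot('wrist'); pickle.dump(s,open('wp3.pkl','wb')); save(s,'p5',(140,120,380,310),3.3)
st=get_state(); print(st['tool_pos'],st['contact_force'],st['clock'],st['opening'],st['opening']*88)
E
```

```text
[0.5052048  0.31006664 0.04651582] [0.61176945 0.64948684 0.50925815] 17.1 0.1976734789243762 17.395266145345104
```

View pics/p5.png

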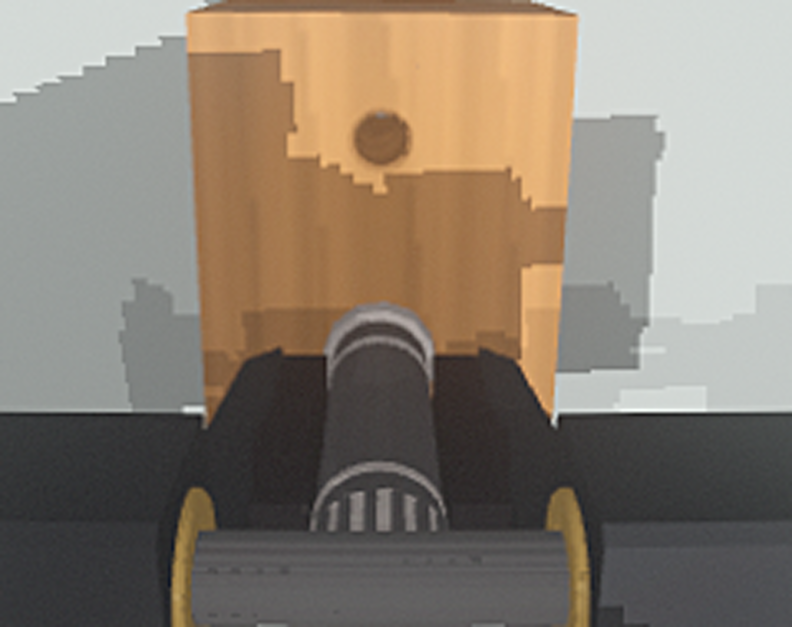

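Request:
send_rows:
  series:
    - {"grip": 0,"dx": 0,"dy": 0,"dz": -5,"turn": 0}
    - {"grip": 0,"dx": 0,"dy": 0,"dz": -10,"turn": 0}
    - {"grip": 0,"dx": 0,"dy": 0,"dz": -20,"turn": 0}
    - {"grip": 0,"dx": 0,"dy": 0,"dz": -25,"turn": 0}
    - {"grip": 0,"dx": 0,"dy": 0,"dz": -25,"turn": 0}
    - {"grip": 0,"dx": 0,"dy": 0,"dz": -20,"turn": 0}
    - {"grip": 0,"dx": 0,"dy": 0,"dz": -10,"turn": 0}
    - {"grip": 0,"dx": 0,"dy": 0,"dz": 0,"turn": 0}
    - {"grip": 0,"dx": 0,"dy": 0,"dz": 0,"turn": 0}
  force: 50

```text
clock: 18.0
tool_pos: [0.5047, 0.3099, 0.1611]
eef_rot: [0.721, 0.693, -0.0, -0.0]
contact_force: [0.0, 0.2, -2.2]
opening: 0.199
```

```bash

python3 - <<'E'
from fit import *
s=snapshot('wrist'); pickle.dump(s,open('wp4.pkl','wb')); save(s,'p6',(180,120,340,250),4.5)
t=snapshot('scene'); save(t,'p7',(300,100,400,240),4)
st=get_state(); print(st['tool_pos'],st['contact_force'],st['clock'],st['opening'])
m=np.load('mark.npy'); path([((m[0],m[1],st['tool_pos'][2]),-2.5,8)])
E
```

```text
[0.50439225 0.30966581 0.1604043 ] [-0.51927473 -0.18906739 -2.03547601] 18.1 0.19686347127484893
[{"grip": 1, "dx": -33.2, "dy": 15.9, "dz": -0.0, "turn": 0.0}, {"grip": 1, "dx": -33.2, "dy": 15.9, "dz": -0.0, "turn": 0.001}, {"grip": 1, "dx": -33.1, "dy": 16.0, "dz": -0.0, "turn": 0.0}, {"grip": 1, "dx": -33.2, "dy": 15.9, "dz": -0.0, "turn": 0.0}, {"grip": 1, "dx": -33.2, "dy": 15.9, "dz": -0.0, "turn": 0.001}, {"grip": 1, "dx": -33.1, "dy": 16.0, "dz": -0.0, "turn": 0.0}, {"grip": 1, "dx": -33.2, "dy": 16.0, "dz": -0.0, "turn": 0.0}, {"grip": 1, "dx": -33.1, "dy": 16.0, "dz": -0.0, "turn": 0.001}]
```

View pics/p6.png

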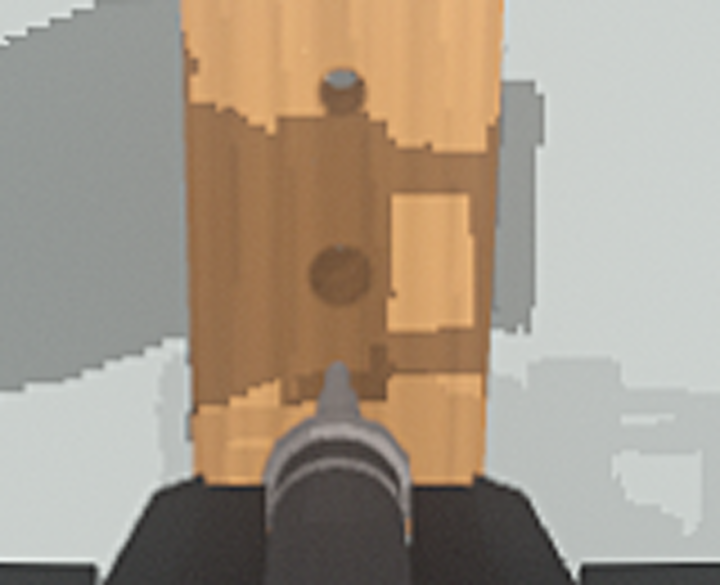

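View pics/p7.png

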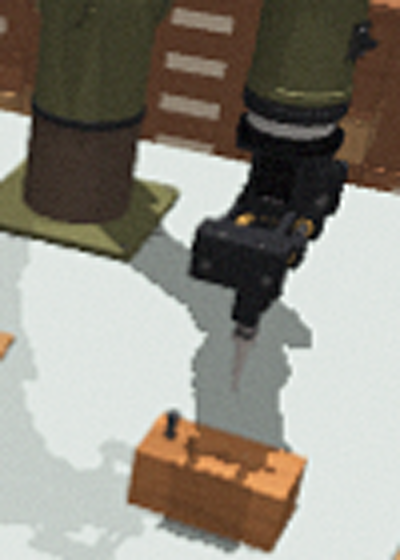

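```bash

python3 - <<'E'
from fit import *
s=pickle.load(open('wp4.pkl','rb')); c=(180,120)
p=unc([[337,364],[341,274]],c,4.5); print(p)
st=get_state(); T=st['tool_pos']; M=yaw()
for zz in (.1195,.1215,.1235):
    X=deproj(s,p[0][0],p[0][1],z=zz)[0]; print('tip tool',zz,(M.T@(X-T)*1000).round(2),X)
print('hole',deproj(s,p[1][0],p[1][1],z=.058), 'stand2',np.load('stand2.npy'))
v,u=int(p[0][1]+2),int(round(p[0][0])); print('depth tip', deproj(s,u,v,s['depth'][v,u]), T)
E
```

```text
[[254.5        200.5       ]
 [255.38888889 180.5       ]]
tip tool 0.1195 [-0.97  0.43 40.9 ] [0.50470231 0.30863016 0.1195    ]
tip tool 0.1215 [-0.31  0.43 38.9 ] [0.50473344 0.30929907 0.1215    ]
tip tool 0.1235 [ 0.36  0.43 36.9 ] [0.50476458 0.30996797 0.1235    ]
hole [[0.50555604 0.30968143 0.058     ]] stand2 [ 0.50551219  0.30909762 -0.04438389]
depth tip [[0.50441692 0.31082402 0.12972821]] [0.50439225 0.30966581 0.1604043 ]
```

Request:
send_rows:
  series:
    - {"grip": 0,"dx": -20,"dy": 9,"dz": 0,"turn": 0}
    - {"grip": 0,"dx": -35,"dy": 17,"dz": 0,"turn": 0}
    - {"grip": 0,"dx": -40,"dy": 19,"dz": 0,"turn": 0}
    - {"grip": 0,"dx": -40,"dy": 19,"dz": 0,"turn": 0}
    - {"grip": 0,"dx": -40,"dy": 19,"dz": 0,"turn": 0}
    - {"grip": 0,"dx": -40,"dy": 19,"dz": 0,"turn": 0}
    - {"grip": 0,"dx": -30,"dy": 15,"dz": 0,"turn": 0}
    - {"grip": 0,"dx": -20,"dy": 10,"dz": 0,"turn": 0}
    - {"grip": 0,"dx": 0,"dy": 0,"dz": 0,"turn": 0}
    - {"grip": 0,"dx": 0,"dy": 0,"dz": 0,"turn": 0}
    - {"grip": 0,"dx": 0,"dy": 0,"dz": 0,"turn": 0}
  force: 50

```text
clock: 19.2
tool_pos: [0.6203, 0.0423, 0.1607]
eef_rot: [0.721, 0.693, -0.0, -0.001]
contact_force: [-0.7, 0.7, -1.6]
opening: 0.195
```

```bash

python3 - <<'E'
from fit import *
s=snapshot('wrist'); pickle.dump(s,open('wq.pkl','wb')); save(s,'q1',(180,100,340,250),4.5)
t=snapshot('scene'); save(t,'q2',(220,100,320,240),4)
st=get_state(); print(st['tool_pos'],st['contact_force'],st['clock'],st['opening'])
E
```

```text
[0.62060368 0.04225551 0.16114816] [ 0.80725578 -0.04674671 -1.37767375] 19.3 0.1996725197998726
```

View pics/q1.png

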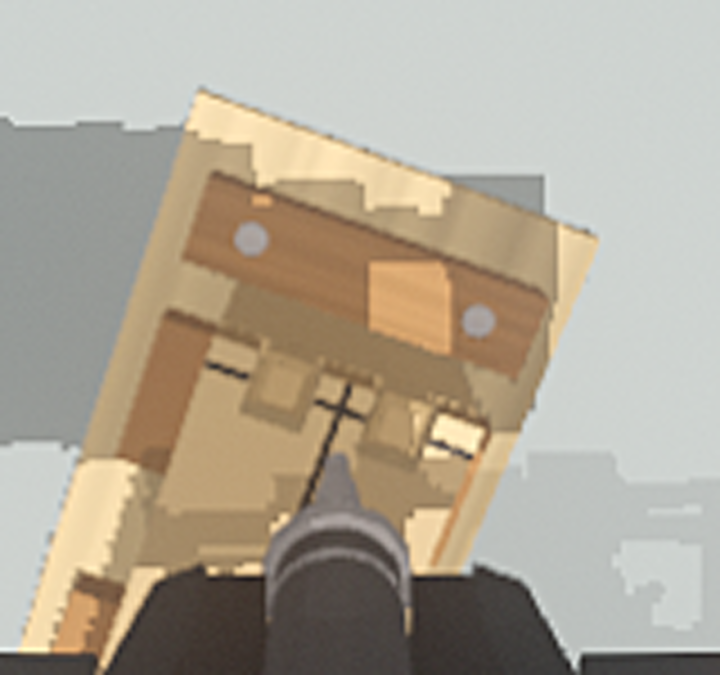

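View pics/q2.png

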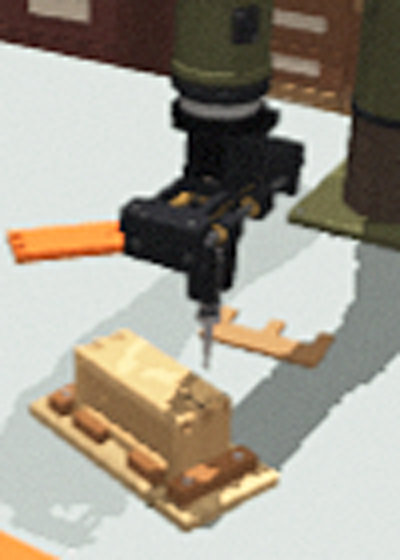

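```bash

python3 - <<'E'
from fit import *
s=pickle.load(open('wq.pkl','rb')); c=(180,100)
p=unc([[343,407],[338,455]],c,4.5); T=get_state()['tool_pos']; M=yaw()
X=deproj(s,*p[0],z=.084)[0]; tip=deproj(s,*p[1],z=T[2]-.0389)[0]
print('mark',X,np.load('mark.npy'),'tip',tip,'tip tool',M.T@(tip-T)*1000)
d=M.T@(X-tip)*1000; print('move tool mm',d)
E
```

```text
mark [0.62139815 0.03979167 0.084     ] [0.62069281 0.03923997 0.084     ] tip [0.62051361 0.04199432 0.12224816] tip tool [-3.08158511e-01 -3.74199264e-02  3.88997426e+01]
move tool mm [-2.21026846  1.00986185 38.24461639]
```

Request:
send_rows:
  series:
    - {"grip": 0,"dx": -1.2,"dy": 0.4,"dz": 8,"turn": 0}
    - {"grip": 0,"dx": -1,"dy": 0.4,"dz": 10,"turn": 0}
    - {"grip": 0,"dx": 0,"dy": 0,"dz": 8,"turn": 0}
    - {"grip": 0,"dx": 0,"dy": 0,"dz": 4,"turn": 0}
    - {"grip": 0,"dx": 0,"dy": 0,"dz": 0,"turn": 0}
    - {"grip": 0,"dx": 0,"dy": 0,"dz": 0,"turn": 0}
    - {"grip": 0,"dx": 0,"dy": 0,"dz": 0,"turn": 0}
  force: 50

```text
clock: 20.0
tool_pos: [0.6223, 0.0377, 0.1318]
eef_rot: [0.721, 0.692, 0.0, 0.0]
contact_force: [0.1, 0.0, -0.9]
opening: 0.2
```

```bash

python3 - <<'E'
from fit import *
s=snapshot('wrist'); pickle.dump(s,open('wq.pkl','wb')); save(s,'q3',(200,150,310,240),7)
t=snapshot('scene'); pickle.dump(t,open('sq.pkl','wb')); save(t,'q4',(240,160,310,230),8)
st=get_state(); print(st['tool_pos'],st['contact_force'],st['clock'],st['opening'])
E
```

```text
[0.62228825 0.03780106 0.13190719] [-0.76795827 -0.37402051 -1.57387896] 20.1 0.2003845861003658
```

View pics/q3.png

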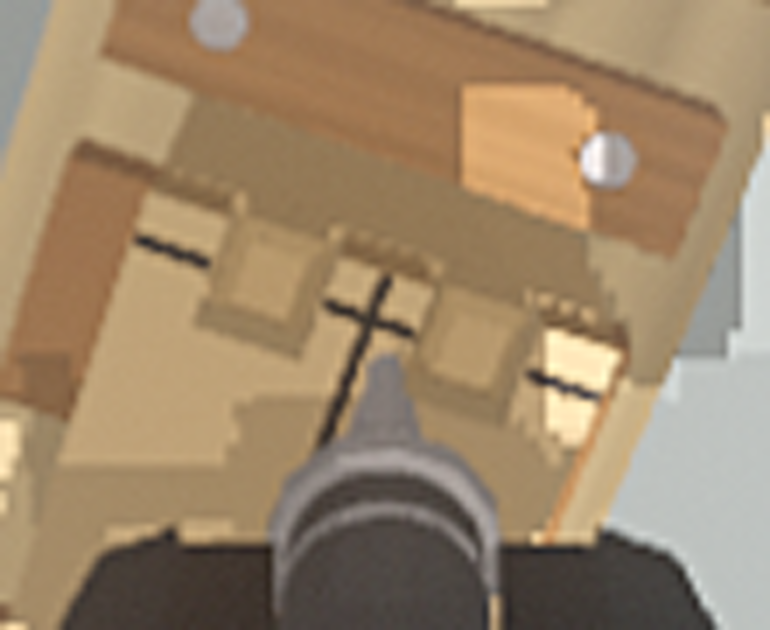

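View pics/q4.png

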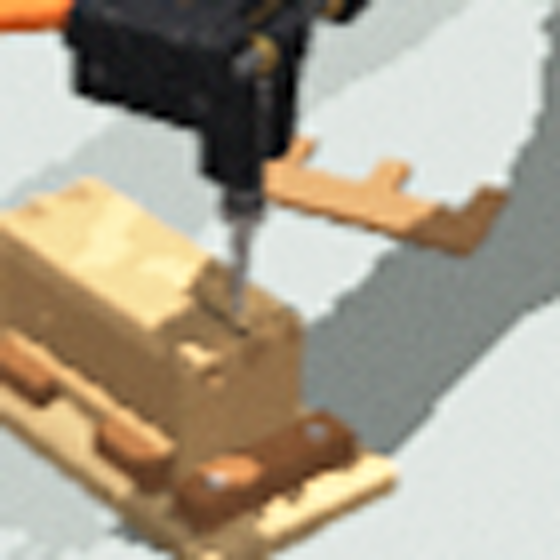

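Request:
send_rows:
  series:
    - {"grip": 0,"dx": 0,"dy": 0,"dz": 0,"turn": 0}
    - {"grip": 0,"dx": 0,"dy": 0,"dz": 0,"turn": 0}

```text
clock: 20.3
tool_pos: [0.6221, 0.0378, 0.1317]
eef_rot: [0.721, 0.692, 0.0, 0.0]
contact_force: [-0.2, 1.1, -1.1]
opening: 0.198
```

```bash
cat > aim.py <<'E'
from fit import *
import sys
def aim(pic,mk,tp,crop,sc,T,M,tipz=.0389):
    s=pickle.load(open(pic,'rb')); p=unc([mk,tp],crop,sc)
    X=deproj(s,*p[0],z=.084)[0]; tip=deproj(s,*p[1],z=T[2]-tipz)[0]
    print('mark',X.round(4),'tip',tip.round(4),'move tool',(M.T@(X-tip)*1000).round(2))
E
python3 - <<'E'
from aim import *
aim('wq.pkl',[369,319],[386,358],(200,150),7,np.array([.62229,.0378,.1319]),yaw())
st=get_state(); print(st['tool_pos'],st['clock'])
E
```

```text
mark [0.6207 0.0393 0.084 ] tip [0.6226 0.0373 0.093 ] move tool [ 1.93 -2.04  9.  ]
[0.62210687 0.03784874 0.13169448] 20.3
```

Request:
send_rows:
  series:
    - {"grip": 0,"dx": 1,"dy": -1,"dz": 2,"turn": 0}
    - {"grip": 0,"dx": 0.8,"dy": -0.9,"dz": 2,"turn": 0}
    - {"grip": 0,"dx": 0,"dy": 0,"dz": 0,"turn": 0}
    - {"grip": 0,"dx": 0,"dy": 0,"dz": 0,"turn": 0}
    - {"grip": 0,"dx": 0,"dy": 0,"dz": 0,"turn": 0}
    - {"grip": 0,"dx": 0,"dy": 0,"dz": 0,"turn": 0}

```text
clock: 20.9
tool_pos: [0.6203, 0.0397, 0.1276]
eef_rot: [0.721, 0.692, 0.0, 0.0]
contact_force: [0.1, 0.9, -2.1]
opening: 0.199
```

```bash

python3 - <<'E'
from fit import *
s=snapshot('wrist'); pickle.dump(s,open('wq.pkl','wb')); save(s,'q5',(200,150,310,240),7)
t=snapshot('scene'); pickle.dump(t,open('sq.pkl','wb')); save(t,'q6',(250,175,300,215),14)
st=get_state(); print(st['tool_pos'],st['contact_force'],st['clock'],st['opening'])
E
```

```text
[0.62020936 0.03967866 0.12755702] [ 0.39348351  0.24776626 -1.16072326] 21.0 0.20099792425407184
```

View pics/q5.png

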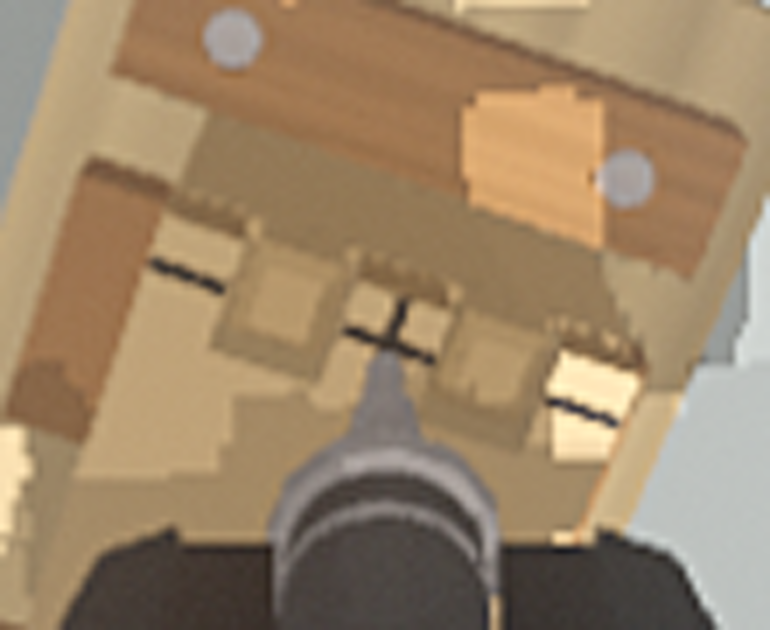

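View pics/q6.png

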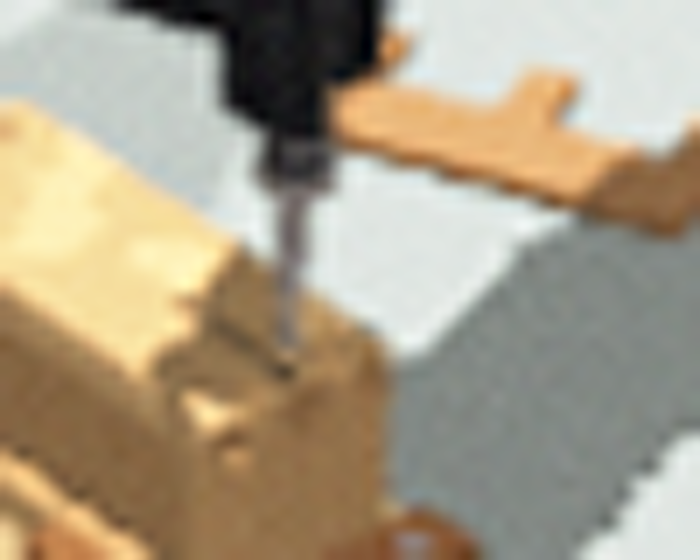

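```bash
python3 - <<'E'
from aim import *
st=get_state()
aim('wq.pkl',[394,341],[387,356],(200,150),7,st['tool_pos'],yaw())
aim('wq.pkl',[394,341],[386,360],(200,150),7,st['tool_pos'],yaw())
# scene consistency: project mark & tip
t=pickle.load(open('sq.pkl','rb'))
f=lambda X:((proj(t,X)-[250,175]+.5)*14-.5).round(0)
print('scene mark',f([[.6207,.0393,.084]]),'tip now',f([[.6203,.0395,.0886]]))
E
```

```text
mark [0.6215 0.0396 0.084 ] tip [0.6207 0.0393 0.0887] move tool [0.31 0.83 4.66]
mark [0.6215 0.0396 0.084 ] tip [0.6205 0.0388 0.0887] move tool [0.8  0.95 4.66]
scene mark [[293. 381.]] tip now [[295. 365.]]
```

Request:
send_rows:
  series:
    - {"grip": 0,"dx": 0.4,"dy": 0.6,"dz": 1.5,"turn": 0}
    - {"grip": 0,"dx": 0,"dy": 0,"dz": 1,"turn": 0}
    - {"grip": 0,"dx": 0,"dy": 0,"dz": 0,"turn": 0}
    - {"grip": 0,"dx": 0,"dy": 0,"dz": 0,"turn": 0}
    - {"grip": 0,"dx": 0,"dy": 0,"dz": 0,"turn": 0}
    - {"grip": 0,"dx": 0,"dy": 0,"dz": 0,"turn": 0}

```text
clock: 21.6
tool_pos: [0.6208, 0.0401, 0.125]
eef_rot: [0.721, 0.692, 0.0, -0.0]
contact_force: [-0.7, 0.4, -2.0]
opening: 0.201
```

```bash

python3 - <<'E'
from fit import *
s=snapshot('wrist'); pickle.dump(s,open('wq.pkl','wb')); save(s,'q7',(230,180,290,220),13)
t=snapshot('scene'); pickle.dump(t,open('sq.pkl','wb')); save(t,'q8',(250,175,300,215),14)
st=get_state(); print(st['tool_pos'],st['contact_force'],st['clock'],st['opening'])
E
```

```text
[0.62080815 0.04009284 0.12503124] [ 0.77337157  0.70058682 -1.61823572] 21.7 0.20013706479992802
```

View pics/q7.png

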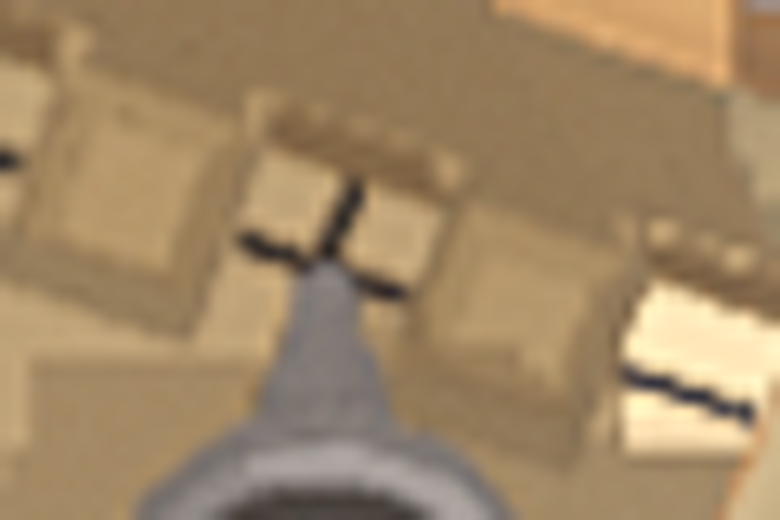

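View pics/q8.png

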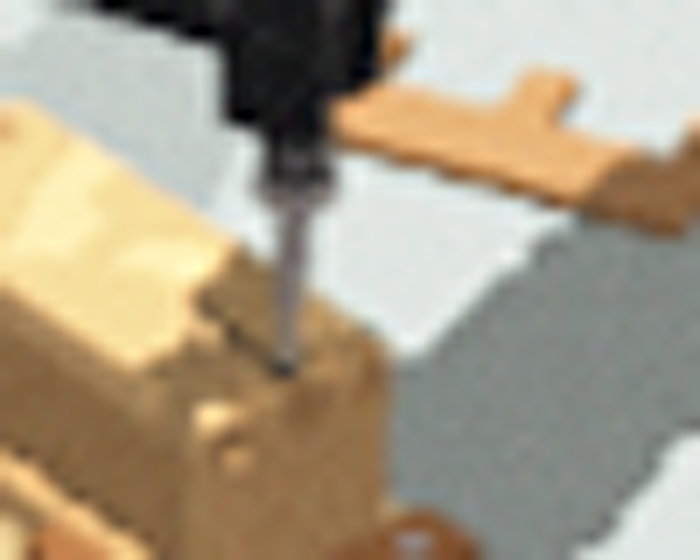

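```bash
python3 - <<'E'
from aim import *
st=get_state()
aim('wq.pkl',[318,265],[327,260],(230,180),13,st['tool_pos'],yaw())
aim('wq.pkl',[318,265],[327,264],(230,180),13,st['tool_pos'],yaw())
s=pickle.load(open('wq.pkl','rb')); np.set_printoptions(linewidth=250)
g=cv2.cvtColor(s['img'],cv2.COLOR_RGB2GRAY); print(g[190:210,245:266])
E
```

```text
mark [0.6205 0.0395 0.084 ] tip [0.6211 0.0405 0.0861] move tool [-1.04 -0.57  2.13]
mark [0.6205 0.0395 0.084 ] tip [0.6211 0.0403 0.0861] move tool [-0.77 -0.57  2.13]
[[145 149 144 133 141 123 104 104 108 106 108 112 122 123 122 133 132 126 122 124 124]
 [148 139 132 130 129 138 129 111 103 106 109 109 105 107 114 123 123 121 131 129 123]
 [147 132 130 126 128 159 162 150 141 125 111 106 109 111 107 106 107 110 133 152 136]
 [138 129 131 122 144 166 171 167 165 161 154 108  94 110 109 106 104 107 127 153 137]
 [131 129 130 123 157 168 168 168 170 174 168 102  63 138 133 117 110 101 114 131 123]
 [131 131 129 128 164 169 167 166 168 175 139  75  59 160 164 157 147 131 115 111 119]
 [129 132 125 146 170 171 168 168 170 167 105  49 111 165 172 171 170 163 150 123 126]
 [130 132 132 131 133 155 174 175 177 142  77  58 150 169 168 167 168 172 153 123 135]
 [130 127 134  87  54  94 132 138 162 108  53 112 168 172 168 165 167 172 135 124 141]
 [130 123 146 131  80  48  53  58 104  74  45 119 172 173 169 169 170 167 126 131 144]
 [125 123 161 166 150 144 128  82  63 100 106  98 129 146 156 171 176 152 121 136 143]
 [124 142 166 168 171 174 171 134 113 128 133 115  73  74  99 129 151 129 126 142 142]
 [122 156 168 168 167 169 173 142 125 127 128 125  94  70  45  52  98 117 137 143 142]
 [126 161 169 167 166 167 171 137 121 126 128 122 120 148 132 119 107 123 140 143 142]
 [142 164 167 165 165 169 162 131 122 125 122 120 125 157 152 146 120 120 139 144 148]
 [157 168 167 165 167 170 140 122 121 124 124 122 127 141 145 135 115 119 139 145 156]
 [165 168 169 168 171 172 128 115 123 125 124 123 122 134 142 131 120 121 132 137 143]
 [153 156 154 152 156 155 123 119 125 124 124 122 118 120 135 129 123 122 123 130 132]
 [138 138 138 139 142 132 123 124 123 127 124 122 121 115 127 127 122 122 121 122 125]
 [142 141 143 142 132 120 121 126 125 126 125 122 120 117 120 121 124 123 120 119 119]]
```

Request:
send_rows:
  series:
    - {"grip": 0,"dx": -0.6,"dy": -0.4,"dz": 0,"turn": 0}
    - {"grip": 0,"dx": 0,"dy": 0,"dz": 0.5,"turn": 0}
    - {"grip": 0,"dx": 0,"dy": 0,"dz": 0,"turn": 0}
    - {"grip": 0,"dx": 0,"dy": 0,"dz": 0,"turn": 0}
    - {"grip": 0,"dx": 0,"dy": 0,"dz": 0,"turn": 0}
  force: 60

```text
clock: 22.2
tool_pos: [0.6204, 0.0395, 0.1245]
eef_rot: [0.721, 0.692, 0.0, -0.0]
contact_force: [-0.0, 1.0, -2.2]
opening: 0.195
```

```bash

python3 - <<'E'
from fit import *
s=snapshot('wrist'); pickle.dump(s,open('wq.pkl','wb')); save(s,'q9',(230,180,290,220),13)
st=get_state(); print(st['tool_pos'],st['contact_force'],st['clock'],st['opening'])
E
```

```text
[0.62036811 0.03949974 0.12451814] [ 0.15106219 -0.38280575 -1.47488845] 22.25 0.19813572977597071
```

View pics/q9.png

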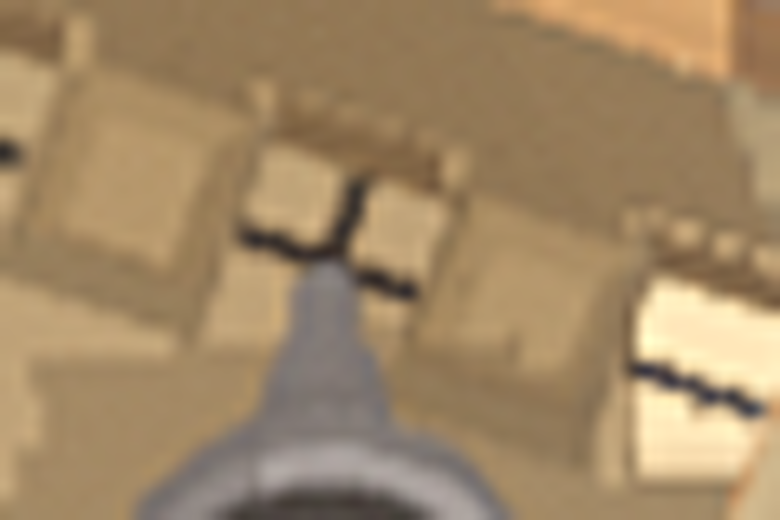

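Request:
send_rows:
  series:
    - {"grip": 0,"dx": -0.2,"dy": 0,"dz": 0.5,"turn": 0}
    - {"grip": 0,"dx": 0,"dy": 0,"dz": 0.6,"turn": 0}
    - {"grip": 0,"dx": 0,"dy": 0,"dz": 0.6,"turn": 0}
    - {"grip": 0,"dx": 0,"dy": 0,"dz": 0.6,"turn": 0}
    - {"grip": 0,"dx": 0,"dy": 0,"dz": 0,"turn": 0}
  force: 60

```text
clock: 22.75
tool_pos: [0.6204, 0.0393, 0.1224]
eef_rot: [0.721, 0.692, 0.0, 0.0]
contact_force: [0.4, -0.7, 0.4]
opening: 0.198
```

```bash

python3 - <<'E'
from fit import *
s=snapshot('wrist'); save(s,'r1',(230,180,290,220),13)
st=get_state(); print(st['tool_pos'],st['contact_force'],st['clock'],st['opening'])
E
```

```text
[0.62043594 0.03928272 0.12242721] [-0.57469868  0.25680142  0.85472011] 22.8 0.19758777792190527
```

View pics/r1.png

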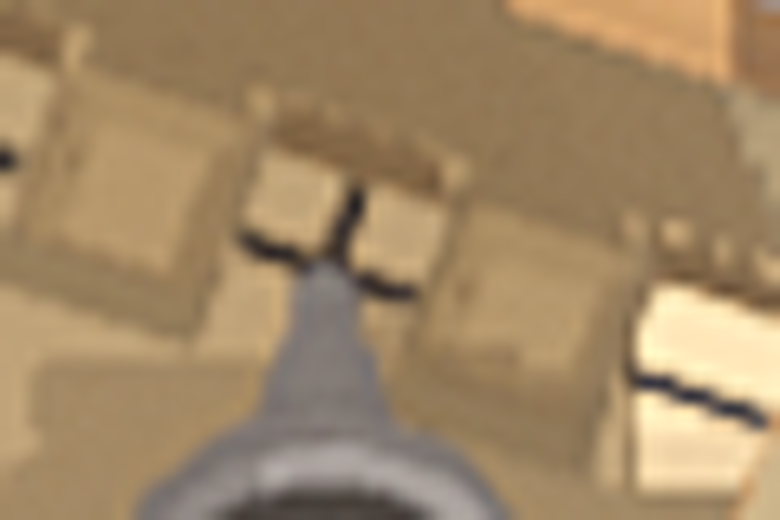

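Request:
send_rows:
  series:
    - {"grip": 0,"dx": 0,"dy": 0,"dz": 0.8,"turn": 0}
    - {"grip": 0,"dx": 0,"dy": 0,"dz": 0.8,"turn": 0}
    - {"grip": 0,"dx": 0,"dy": 0,"dz": 0.8,"turn": 0}
    - {"grip": 0,"dx": 0,"dy": 0,"dz": 0.8,"turn": 0}
    - {"grip": 0,"dx": 0,"dy": 0,"dz": 0.8,"turn": 0}
    - {"grip": 0,"dx": 0,"dy": 0,"dz": 0,"turn": 0}
  force: 60

```text
clock: 23.4
tool_pos: [0.6207, 0.0392, 0.1189]
eef_rot: [0.721, 0.692, 0.0, 0.0]
contact_force: [-1.6, -0.3, 7.6]
opening: 0.195
```

```bash

python3 - <<'E'
from fit import *
s=snapshot('wrist'); save(s,'r2',(210,180,300,240),8)
st=get_state(); print(st['tool_pos'],st['contact_force'],st['moment'],st['clock'],st['opening'])
E
```

```text
[0.6206361  0.03926944 0.11887746] [-1.51394041 -0.07609046  6.66605531] [-0.03480242  0.54980014  0.0391606 ] 23.45 0.19678737400037757
```

View pics/r2.png

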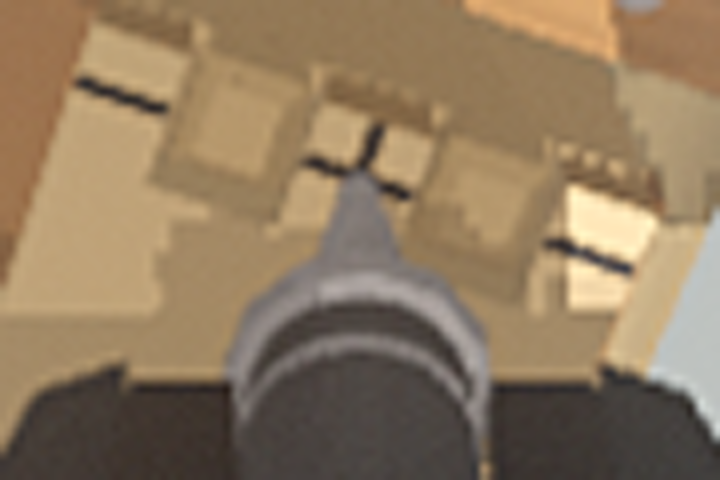

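Request:
send_rows:
  series:
    - {"grip": 0,"dx": 0,"dy": 0,"dz": 0.8,"turn": 0}
    - {"grip": 0,"dx": 0,"dy": 0,"dz": 0.8,"turn": 0}
    - {"grip": 0,"dx": 0,"dy": 0,"dz": 0.8,"turn": 0}
    - {"grip": 0,"dx": 0,"dy": 0,"dz": 0.8,"turn": 0}
    - {"grip": 0,"dx": 0,"dy": 0,"dz": 0.8,"turn": 0}
    - {"grip": 0,"dx": 0,"dy": 0,"dz": 0.6,"turn": 0}
    - {"grip": 0,"dx": 0,"dy": 0,"dz": 0.5,"turn": 0}
    - {"grip": 0,"dx": 0,"dy": 0,"dz": 0,"turn": 0}
    - {"grip": 0,"dx": 0,"dy": 0,"dz": 0,"turn": 0}
  force: 60

```text
clock: 24.35
tool_pos: [0.6209, 0.0392, 0.1146]
eef_rot: [0.722, 0.692, 0.001, 0.0]
contact_force: [-3.4, 0.4, 12.6]
opening: 0.192
```

```bash

python3 - <<'E'
from fit import *
s=snapshot('wrist'); save(s,'r3',(210,180,300,240),8)
t=snapshot('scene'); save(t,'r4',(250,165,300,215),10)
st=get_state(); print(st['tool_pos'],st['contact_force'],st['moment'],st['clock'],st['opening'])
E
```

```text
[0.62085859 0.03925605 0.11461014] [-2.30631295e+00 -2.31133455e-03  1.15576514e+01] [-0.03352791  0.87449233 -0.02961108] 24.45 0.1959237580008775
```

View pics/r3.png

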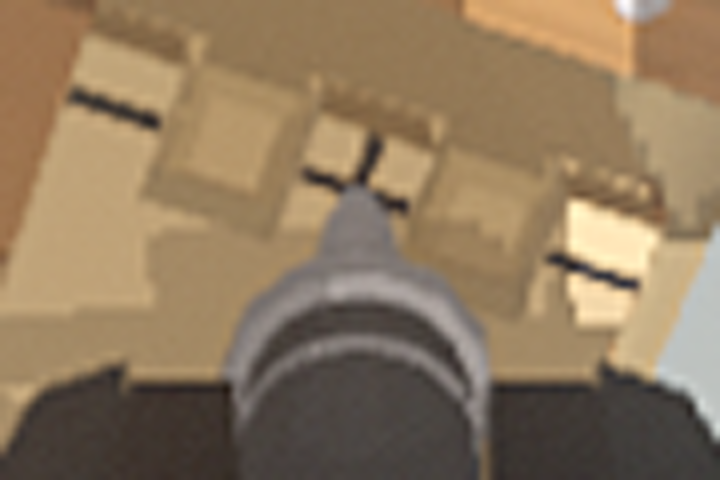

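View pics/r4.png

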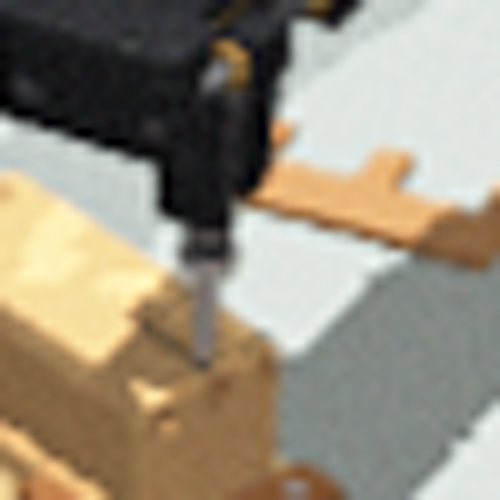

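Request:
send_rows:
  series:
    - {"grip": 0,"dx": 0,"dy": 0,"dz": 0.5,"turn": 0}
    - {"grip": 0,"dx": 0,"dy": 0,"dz": 0.4,"turn": 0}
    - {"grip": 0,"dx": 0,"dy": 0,"dz": 0,"turn": 0}
    - {"grip": 0,"dx": 0,"dy": 0,"dz": 0,"turn": 0}
    - {"grip": 0,"dx": 0,"dy": 0,"dz": 0,"turn": 0}
    - {"grip": 0,"dx": 0,"dy": 0,"dz": 0,"turn": 0}
    - {"grip": 0,"dx": 0,"dy": 0,"dz": 0,"turn": 0}
  force: 60

```text
clock: 25.15
tool_pos: [0.6209, 0.0392, 0.1138]
eef_rot: [0.722, 0.692, 0.001, 0.0]
contact_force: [-2.2, -0.1, 12.1]
opening: 0.198
```

Request:
send_rows:
  series:
    - {"grip": 0,"dx": 0,"dy": 0,"dz": -1,"turn": 0}
    - {"grip": 0,"dx": 0,"dy": 0,"dz": -1.5,"turn": 0}
    - {"grip": 0,"dx": 0,"dy": 0,"dz": -1.5,"turn": 0}
    - {"grip": 0,"dx": 0,"dy": 0,"dz": -1.5,"turn": 0}
    - {"grip": 0,"dx": 0,"dy": 0,"dz": -1.5,"turn": 0}
    - {"grip": 0,"dx": 0,"dy": 0,"dz": -1.5,"turn": 0}
    - {"grip": 0,"dx": 0,"dy": 0,"dz": -2,"turn": 0}
    - {"grip": 0,"dx": 0,"dy": 0,"dz": -3,"turn": 0}
    - {"grip": 0,"dx": 0,"dy": 0,"dz": -8,"turn": 0}
    - {"grip": 0,"dx": 0,"dy": 0,"dz": -15,"turn": 0}
    - {"grip": 0,"dx": 0,"dy": 0,"dz": -10,"turn": 0}
    - {"grip": 0,"dx": 0,"dy": 0,"dz": 0,"turn": 0}
    - {"grip": 0,"dx": 0,"dy": 0,"dz": 0,"turn": 0}
  force: 60

```text
clock: 26.45
tool_pos: [0.6203, 0.0393, 0.1587]
eef_rot: [0.721, 0.692, 0.0, -0.0]
contact_force: [-0.4, 0.7, -1.6]
opening: 0.196
```

```bash

python3 - <<'E'
from fit import *
s=snapshot('wrist'); pickle.dump(s,open('wr.pkl','wb')); save(s,'r5',(180,100,340,250),4.5)
t=snapshot('scene'); save(t,'r6',(230,130,310,230),6)
st=get_state(); print(st['tool_pos'],st['contact_force'],st['clock'],st['opening'])
path([((.5052,.3100,.1615),-2.3,8)])
E
```

```text
[0.61981132 0.0393859  0.1580992 ] [-0.51727241 -0.67293835 -1.15643027] 26.55 0.1995897095682336
[{"grip": 1, "dx": 33.2, "dy": -15.7, "dz": -0.4, "turn": -0.0}, {"grip": 1, "dx": 33.2, "dy": -15.7, "dz": -0.5, "turn": -0.0}, {"grip": 1, "dx": 33.2, "dy": -15.7, "dz": -0.4, "turn": -0.0}, {"grip": 1, "dx": 33.3, "dy": -15.7, "dz": -0.4, "turn": -0.0}, {"grip": 1, "dx": 33.2, "dy": -15.7, "dz": -0.4, "turn": -0.0}, {"grip": 1, "dx": 33.2, "dy": -15.7, "dz": -0.5, "turn": -0.001}, {"grip": 1, "dx": 33.2, "dy": -15.6, "dz": -0.4, "turn": 0.0}, {"grip": 1, "dx": 33.2, "dy": -15.7, "dz": -0.4, "turn": 0.0}]
```

View pics/r5.png

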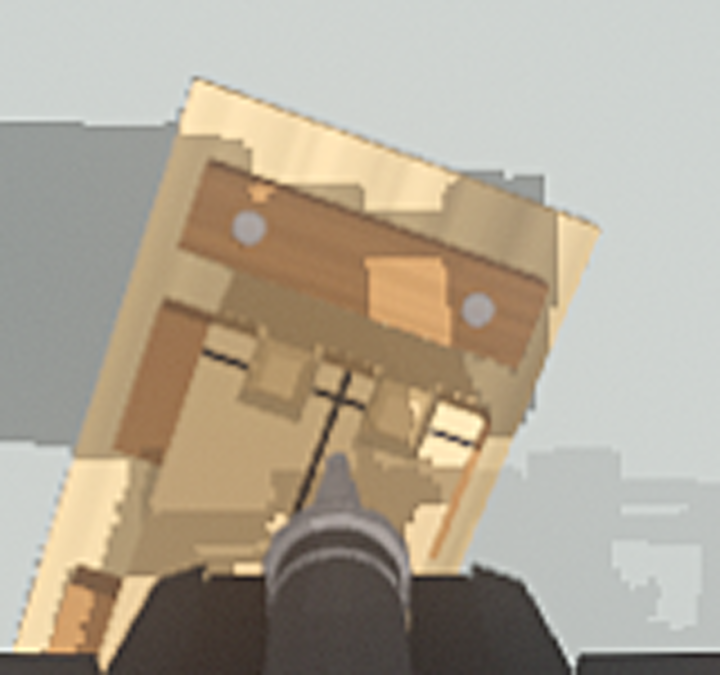

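View pics/r6.png

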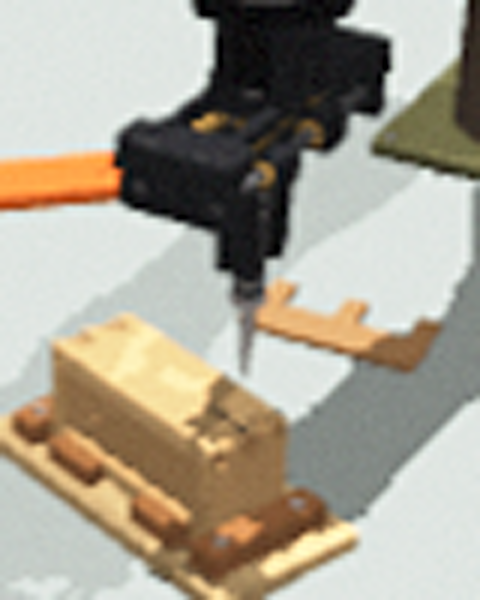

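Request:
send_rows:
  series:
    - {"grip": 0,"dx": 15,"dy": -7,"dz": -2,"turn": 0}
    - {"grip": 0,"dx": 30,"dy": -14,"dz": -2,"turn": 0}
    - {"grip": 0,"dx": 40,"dy": -19,"dz": 0,"turn": 0}
    - {"grip": 0,"dx": 40,"dy": -19,"dz": 0,"turn": 0}
    - {"grip": 0,"dx": 40,"dy": -19,"dz": 0,"turn": 0}
    - {"grip": 0,"dx": 40,"dy": -19,"dz": 0,"turn": 0}
    - {"grip": 0,"dx": 35,"dy": -16,"dz": 0,"turn": 0}
    - {"grip": 0,"dx": 20,"dy": -10,"dz": 0,"turn": 0}
    - {"grip": 0,"dx": 6,"dy": -3,"dz": 0,"turn": 0}
    - {"grip": 0,"dx": 0,"dy": 0,"dz": 0,"turn": 0}
    - {"grip": 0,"dx": 0,"dy": 0,"dz": 0,"turn": 0}
    - {"grip": 0,"dx": 0,"dy": 0,"dz": 0,"turn": 0}
    - {"grip": 0,"dx": 0,"dy": 0,"dz": 0,"turn": 0}
  force: 60

```text
clock: 27.85
tool_pos: [0.5062, 0.3085, 0.1628]
eef_rot: [0.722, 0.691, -0.0, 0.0]
contact_force: [0.5, -0.2, -1.9]
opening: 0.198
```

```bash

python3 - <<'E'
from fit import *
s=snapshot('wrist'); pickle.dump(s,open('wr.pkl','wb')); save(s,'t1',(180,120,340,250),4.5)
st=get_state(); print(st['tool_pos'],st['contact_force'],st['clock'],st['opening'])
path([((.5052,.3100,.16),-2.3,1)])
E
```

```text
[0.50601009 0.30888133 0.16280294] [ 0.47396358 -0.19487287 -1.75622687] 27.9 0.20013735877357014
[{"grip": 1, "dx": 1.1, "dy": -0.9, "dz": 2.8, "turn": -0.003}]
```

View pics/t1.png

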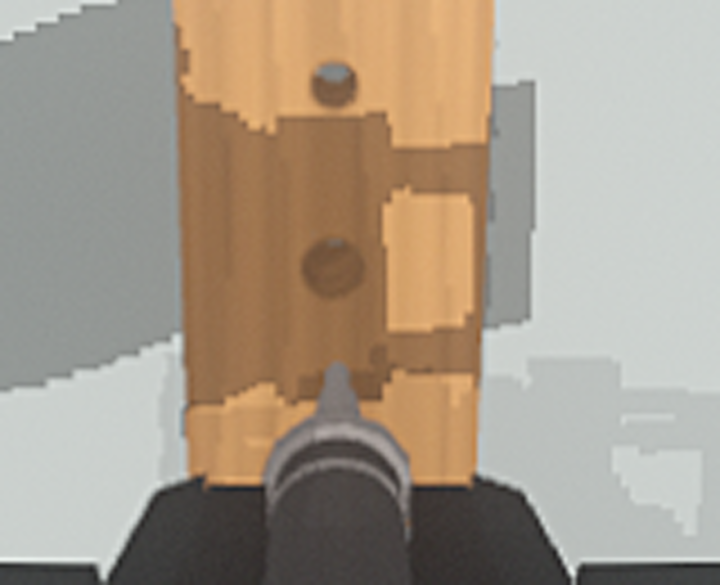

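```bash
python3 - <<'E'
from fit import *
s=pickle.load(open('wr.pkl','rb')); p=unc([[333,268],[337,364]],(180,120),4.5); T=get_state()['tool_pos']; M=yaw()
h=deproj(s,*p[0],z=.058)[0]; tip=deproj(s,*p[1],z=T[2]-.0389)[0]
print('hole',h,'tip',tip,'move',M.T@(h-tip)*1000)
E
```

```text
hole [0.5054144  0.30934457 0.058     ] tip [0.50630449 0.30814824 0.12390294] move [ 1.18063514 -0.95705381 65.90228736]
```

Request:
send_rows:
  series:
    - {"grip": 0,"dx": 1.1,"dy": -0.9,"dz": 5,"turn": 0}
    - {"grip": 0,"dx": 0,"dy": 0,"dz": 15,"turn": 0}
    - {"grip": 0,"dx": 0,"dy": 0,"dz": 15,"turn": 0}
    - {"grip": 0,"dx": 0,"dy": 0,"dz": 10,"turn": 0}
    - {"grip": 0,"dx": 0,"dy": 0,"dz": 5,"turn": 0}
    - {"grip": 0,"dx": 0,"dy": 0,"dz": 0,"turn": 0}
    - {"grip": 0,"dx": 0,"dy": 0,"dz": 0,"turn": 0}
    - {"grip": 0,"dx": 0,"dy": 0,"dz": 0,"turn": 0}
  force: 60

```text
clock: 28.7
tool_pos: [0.505, 0.3116, 0.1133]
eef_rot: [0.721, 0.692, 0.001, 0.0]
contact_force: [0.4, 0.4, -1.7]
opening: 0.196
```

```bash

python3 - <<'E'
from fit import *
s=snapshot('wrist'); pickle.dump(s,open('wr.pkl','wb')); save(s,'t2',(180,120,340,250),4.5)
st=get_state(); print(st['tool_pos'],st['contact_force'],st['clock'],st['opening'])
E
```

```text
[0.50496478 0.31161931 0.1133648 ] [ 0.74330267  0.30208191 -1.59677158] 28.75 0.1968656383643085
```

View pics/t2.png

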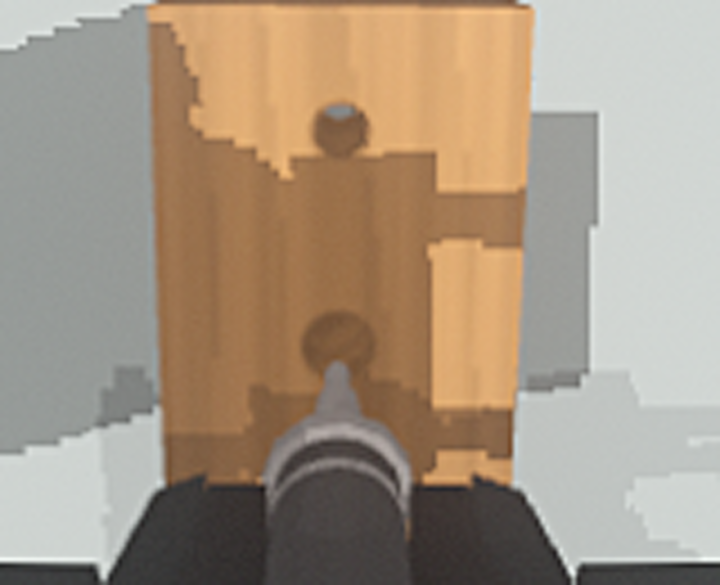

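```bash
python3 - <<'E'
from fit import *
s=pickle.load(open('wr.pkl','rb')); p=unc([[339,342],[337,364]],(180,120),4.5); T=get_state()['tool_pos']; M=yaw()
h=deproj(s,*p[0],z=.058)[0]; tip=deproj(s,*p[1],z=T[2]-.0389)[0]
print('hole',h,'tip',tip,'move',M.T@(h-tip)*1000)
E
```

```text
hole [0.50549677 0.31024216 0.058     ] tip [0.50514744 0.31126984 0.0744648 ] move [-1.02605109  0.37317592 16.46437539]
```

Request:
send_rows:
  series:
    - {"grip": 0,"dx": -1.3,"dy": 0.3,"dz": 0,"turn": 0}
    - {"grip": 0,"dx": 0,"dy": 0,"dz": 8,"turn": 0}
    - {"grip": 0,"dx": 0,"dy": 0,"dz": 8,"turn": 0}
    - {"grip": 0,"dx": 0,"dy": 0,"dz": 8,"turn": 0}
    - {"grip": 0,"dx": 0,"dy": 0,"dz": 6,"turn": 0}
    - {"grip": 0,"dx": 0,"dy": 0,"dz": 0,"turn": 0}
    - {"grip": 0,"dx": 0,"dy": 0,"dz": 0,"turn": 0}
  force: 60

```text
clock: 29.45
tool_pos: [0.5047, 0.31, 0.0825]
eef_rot: [0.721, 0.692, -0.0, -0.0]
contact_force: [-0.3, 0.3, -0.1]
opening: 0.201
```

Request:
send_rows:
  series:
    - {"grip": 0,"dx": 0,"dy": 0.4,"dz": 6,"turn": 0}
    - {"grip": 0,"dx": 0,"dy": 0,"dz": 8,"turn": 0}
    - {"grip": 0,"dx": 0,"dy": 0,"dz": 8,"turn": 0}
    - {"grip": 0,"dx": 0,"dy": 0,"dz": 6,"turn": 0}
    - {"grip": 0,"dx": 0,"dy": 0,"dz": 4,"turn": 0}
    - {"grip": 0,"dx": 0,"dy": 0,"dz": 0,"turn": 0}
    - {"grip": 0,"dx": 0,"dy": 0,"dz": 0,"turn": 0}
  force: 60

```text
clock: 30.15
tool_pos: [0.5052, 0.31, 0.0507]
eef_rot: [0.721, 0.692, 0.0, 0.0]
contact_force: [-0.3, 0.1, -2.3]
opening: 0.197
```

```bash

python3 - <<'E'
from fit import *
s=snapshot('wrist'); pickle.dump(s,open('wr.pkl','wb')); save(s,'t3',(180,120,340,250),4.5)
st=get_state(); print(st['tool_pos'],st['contact_force'],st['clock'],st['opening'])
E
```

```text
[0.50534842 0.31009769 0.05090275] [-0.06081347 -0.50744218 -0.96050844] 30.2 0.19483256123715648
```

View pics/t3.png

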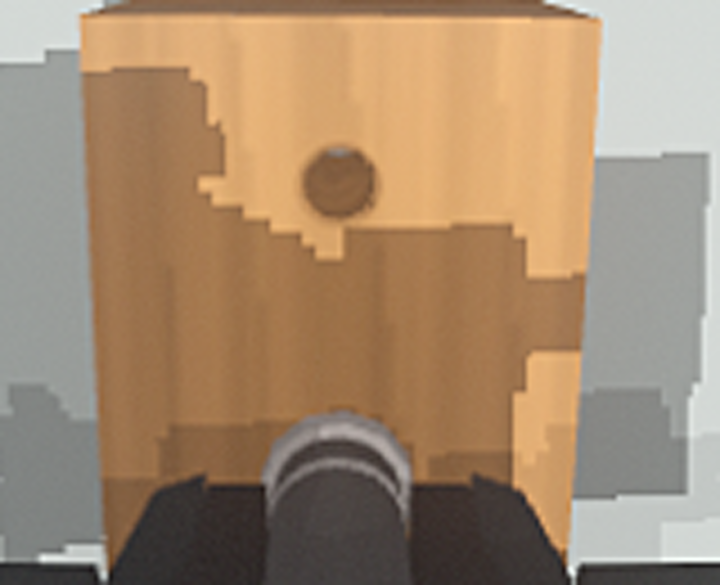

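Going in cleanly; about 4 mm to the shoulder.

Request:
send_rows:
  series:
    - {"grip": 0,"dx": 0,"dy": 0,"dz": 1.5,"turn": 0}
    - {"grip": 0,"dx": 0,"dy": 0,"dz": 1.5,"turn": 0}
    - {"grip": 0,"dx": 0,"dy": 0,"dz": 1,"turn": 0}
    - {"grip": 0,"dx": 0,"dy": 0,"dz": 0.5,"turn": 0}
    - {"grip": 0,"dx": 0,"dy": 0,"dz": 0,"turn": 0}
    - {"grip": 0,"dx": 0,"dy": 0,"dz": 0,"turn": 0}
  force: 60

```text
clock: 30.8
tool_pos: [0.5051, 0.3101, 0.0465]
eef_rot: [0.721, 0.692, 0.0, -0.0]
contact_force: [-0.6, -0.8, 2.1]
opening: 0.201
```

Request:
send_rows:
  series:
    - {"grip": 0.3,"dx": 0,"dy": 0,"dz": 0,"turn": 0}
    - {"grip": 0.5,"dx": 0,"dy": 0,"dz": 0,"turn": 0}
    - {"grip": 0.8,"dx": 0,"dy": 0,"dz": 0,"turn": 0}
    - {"grip": 1,"dx": 0,"dy": 0,"dz": 0,"turn": 0}
    - {"grip": 1,"dx": 0,"dy": 0,"dz": 0,"turn": 0}
    - {"grip": 1,"dx": 0,"dy": 0,"dz": 0,"turn": 0}
    - {"grip": 1,"dx": 0,"dy": 0,"dz": -8,"turn": 0}
    - {"grip": 1,"dx": 0,"dy": 0,"dz": -20,"turn": 0}
    - {"grip": 1,"dx": 0,"dy": 0,"dz": -35,"turn": 0}
    - {"grip": 1,"dx": 0,"dy": 0,"dz": -35,"turn": 0}
    - {"grip": 1,"dx": 0,"dy": 0,"dz": -35,"turn": 0}
    - {"grip": 1,"dx": 0,"dy": 0,"dz": -30,"turn": 0}
    - {"grip": 1,"dx": 0,"dy": 0,"dz": 0,"turn": 0}
    - {"grip": 1,"dx": 0,"dy": 0,"dz": 0,"turn": 0}

```text
clock: 32.2
tool_pos: [0.5052, 0.3102, 0.21]
eef_rot: [0.721, 0.692, 0.001, -0.0]
contact_force: [0.2, -0.8, -0.4]
opening: 0.999
```

```bash

python3 - <<'E'
from fit import *
s=snapshot('wrist'); pickle.dump(s,open('wr.pkl','wb')); 
q=np.load('stand2.npy'); an=np.linspace(0,2*np.pi,40); circ=lambda r,z:np.c_[r*np.cos(an),r*np.sin(an),0*an+z]
save(s,'u1',(180,60,340,240),3.3)
overlay(s,[(tf(q,circ(10.5,142)),(255,0,0)),(tf(q,circ(11,64)),(0,160,0))],'u1o',(180,60,340,240),3.3)
t=snapshot('top'); save(t,'u2',(120,110,400,290),2.8)
t=snapshot('scene'); save(t,'u3',sc=1.5)
st=get_state(); print(st['tool_pos'],st['contact_force'],st['clock'],st['opening'])
E
```

```text
[0.50413191 0.30962622 0.20797438] [ 0.45810435  0.26714626 -0.5423525 ] 32.35 0.9968682121715366
```

View pics/u1o.png

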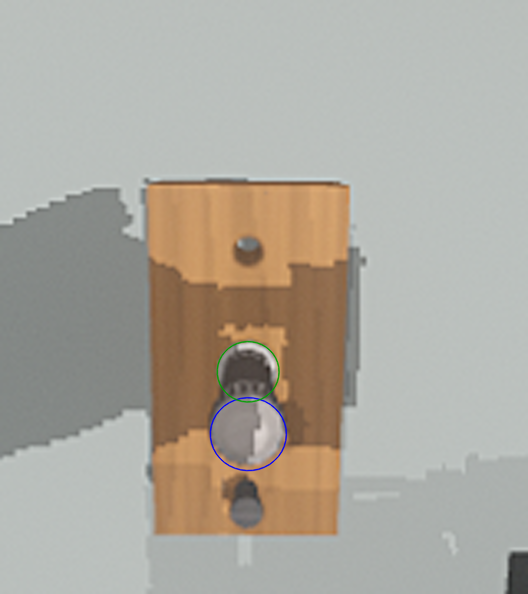

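View pics/u2.png

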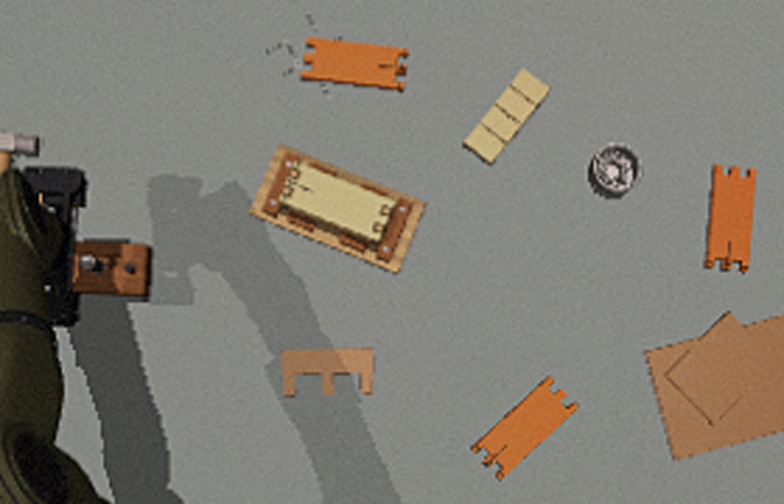

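View pics/u3.png

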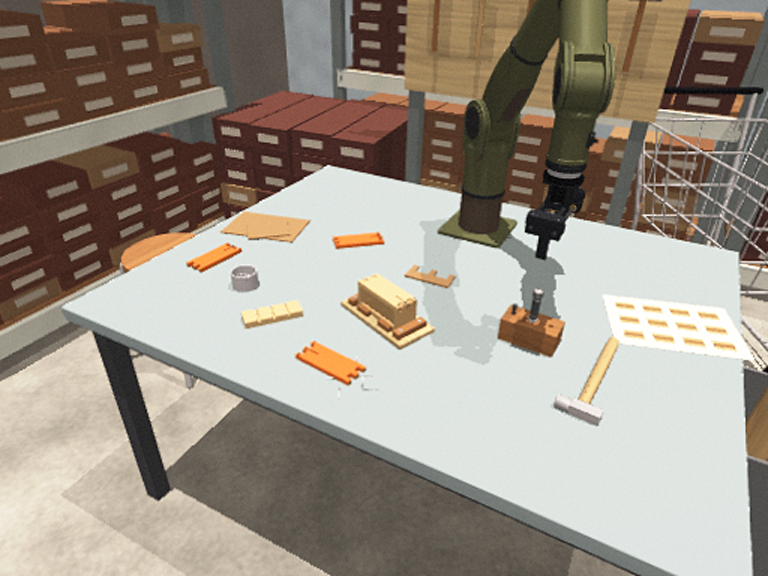

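```bash

python3 - <<'E'
from fit import *
for n in('scene','top'):
    t=snapshot(n); v,u=np.mgrid[100:260,150:330]; d=t['depth'][100:260,150:330].ravel(); P=deproj(t,u.ravel(),v.ravel(),d)
    f=np.load('frame.npy'); c,s=np.cos(f[2]),np.sin(f[2]); L=1000*(P[:,:2]-f[:2])@np.array([[c,s],[-s,c]]).T
    print(n,[(y0,round(float(np.median(P[m,2]))*1000,1),int(m.sum())) for y0 in range(-60,61,20) for m in [(abs(L[:,0])<20)&(abs(L[:,1]-y0)<8)&(P[:,2]>.05)] if m.any()])
print(get_state()['clock'])
E
```

```text
scene [(-60, 85.7, 27), (-40, 86.6, 26), (-20, 86.1, 27), (0, 86.4, 26), (20, 86.7, 29), (40, 86.5, 29), (60, 86.1, 32)]
top [(-60, 84.3, 40), (-40, 85.0, 42), (-20, 83.1, 42), (0, 83.2, 43), (20, 84.6, 43), (40, 84.1, 43), (60, 84.5, 41)]
32.45
```

The board is flat at about 84 mm over its whole length, and the punch is upright in its hole.

```bash
python3 -c "
from plant import finish_job
print(finish_job())"
```

```text
the job is handed in; nothing more can be done
None
```

The job is done and handed in at about 32.5 s of the 72 s allowed. No verdict is reported, so the results below come from my own checks.

**Board:** The pine board is fully down on the frame and released. Its top measured 83–85 mm up in the top view, against 84 mm when flush. The scene camera read about 86 mm along the whole length; I put that even offset down to calibration. No tilt showed.

**Punch:** The point was on the pencil cross to within about 0.5 mm in the wrist view. I pressed it in by about 8 mm, judged from the tool's travel. The force gave 7–8 mm, from about 14 N of spring force. I held it for about 0.5 s and lifted it straight off. A sideways force of 2–3 N built up during the press, but the point did not visibly slide.

**Stand:** The punch is back in its hole, upright, with its shoulder down and the gripper clear. The other things on the bench look unmoved.

**Tool length disagreement:** The visible fingertips sat about 37 mm behind the reported TCP, not at it as described. Because of this, my first attempt to grip the board closed in the air above it. I measured the offset from the depth pictures and corrected for it.

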